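Gauge three guide bushings and fit the right one to the test fixture

TASK

The test fixture needs a guide bushing on its bare pin. Try the stepped plug gauge squarely and lightly in the bores of the three brass bushings in the holding block to find the one that takes the thin go step but stops the thick no-go step; put the gauge back in its wooden stand, upright and down on its collar; then slide that bushing, spigot down, onto the bare pin until it sits on the pin's shoulder. Never press the gauge or the bushing with more than about 15 N, leave the other two bushings seated in the block, and leave the things lying around alone.

Things in the scene. Friction and masses are not known exactly. Their poses are not given: they have to be found in the camera images.
- holding_block: Fixed aluminium holding block, 50 mm (x) by 172 mm (y) by 26 mm high, on a dark foot plate 58 x 200 x 4 mm. Origin at the centre of its underside; z up; y along its row of three round pockets, 28 mm across, 13 mm deep, 54 mm apart. A bushing hangs in each by its head, with about 1 mm of play all round.
- plug_gauge: Loose stepped steel plug gauge, 94 mm long, 90 g. Origin at the centre of its tip, z up the handle. From the tip: go step 10 mm thick, 14 mm long; no-go step 13 mm thick, 14 mm long; collar 20 mm across (z 28 to 32 mm); six-sided handle 15 mm across flats (z 32 to 94 mm), two flats facing +y and -y. It starts upright in its wooden stand, collar on the stand's top.
- gauge_tip (a point): Centre of the plug gauge's tip (the end of the go step).
- gauge_grip (a point): Point on the axis of the gauge's handle, 66 mm above the tip: a good height to grip it.
- stand_mouth (a point): Centre of the mouth of the hole in the fixed wooden gauge stand (block 48 x 48 mm, 36 mm high; hole 15.5 mm wide, 31 mm deep, 1.5 mm chamfer), on its top face. With the gauge home its collar lies on this face, its tip 28 mm below this point.
- test_fixture: Fixed base of a board test fixture: aluminium plate 100 mm (its x) by 150 mm (its y), top at 12 mm, low black probe block in the middle (probe tips to 25 mm height). Two stepped steel guide pins at y +50 and -50 mm; the +y pin already carries its brass bushing (top at 50 mm), the -y pin is bare. Origin at the centre of its underside, z up.
- pin_seat (a point): On the axis of the bare guide pin, at the top of its shoulder, 20 mm above the bench. The shoulder is 13 mm thick and 8 mm high, standing on the plate; above it the pin is 10 mm thick, with a tapered nose in its top 6.5 mm (4 mm across at the very top). The right bushing slides down the pin, spigot first, till its bottom end rests on the shoulder, so that its origin is at this point.
- pin_top (a point): Top end of the bare guide pin, 28.5 mm above pin_seat.
- monitor_corner (a point): Far upper corner of a fixed dark monitor that stands edge-on to the robot just right of the work (450 mm long along x, 22 mm thick, top 0.31 m high). Right of it stands a fixed camera stand up to 0.43 m high, and left of the work a tall post and blue tray racks. The arm starts right of monitor and camera stand and has to swing over both.
- solder_spool: Bystander: white plastic spool, 56 mm across, 36 mm high, lying on its flange. Origin at the centre of its underside.
- usb_dongle: Bystander: black programming dongle with a metal plug, 17 x 56 x 9 mm (long along its y), lying flat. Origin at the centre of its underside.
- screw_jar: Bystander: small white jar with a black lid, 43 mm across, 46 mm high. Origin at the centre of its underside.
- bushing_a: One of three loose brass guide bushings, alike outside, 120 g, 30 mm high: spigot 26 mm across and 12 mm long below, head 34 mm across and 18 mm high above; the head's shoulder rests on the block's top, the whole head stands above it. Origin on the axis at the spigot's bottom, z up to the mouth. The bore goes straight through. Which of the three bores it has is not told: it has to be felt with the gauge.
- bushing_a_mouth (a point): Centre of the head's top face, on the bore's axis; all have a 45 degree countersink 18 mm wide here. The three bores: 8 mm, too tight (go step stops on the countersink, tip about 5 mm below this point); 11 mm, right (no-go step stops on the countersink, tip about 17 mm below); 14.2 mm, too wide (no-go step enters until the collar lands on the head, tip 28 mm below).
- bushing_b: One of three loose brass guide bushings, alike outside, 120 g, 30 mm high: spigot 26 mm across and 12 mm long below, head 34 mm across and 18 mm high above; the head's shoulder rests on the block's top, the whole head stands above it. Origin on the axis at the spigot's bottom, z up to the mouth. The bore goes straight through. Which of the three bores it has is not told: it has to be felt with the gauge.
- bushing_b_mouth (a point): Centre of the head's top face, on the bore's axis; all have a 45 degree countersink 18 mm wide here. The three bores: 8 mm, too tight (go step stops on the countersink, tip about 5 mm below this point); 11 mm, right (no-go step stops on the countersink, tip about 17 mm below); 14.2 mm, too wide (no-go step enters until the collar lands on the head, tip 28 mm below).
- bushing_c: One of three loose brass guide bushings, alike outside, 120 g, 30 mm high: spigot 26 mm across and 12 mm long below, head 34 mm across and 18 mm high above; the head's shoulder rests on the block's top, the whole head stands above it. Origin on the axis at the spigot's bottom, z up to the mouth. The bore goes straight through. Which of the three bores it has is not told: it has to be felt with the gauge.
- bushing_c_mouth (a point): Centre of the head's top face, on the bore's axis; all have a 45 degree countersink 18 mm wide here. The three bores: 8 mm, too tight (go step stops on the countersink, tip about 5 mm below this point); 11 mm, right (no-go step stops on the countersink, tip about 17 mm below); 14.2 mm, too wide (no-go step enters until the collar lands on the head, tip 28 mm below).
Things that resemble listed ones, but are neither listed nor needed, are in the scene too. What is shaped like the bushing_a but orange is not meant.

How it is judged:
By the outcome, as a careful person would: the job done as asked, in the order asked, and still so for the second after the job is handed in, with the robot touching nothing.
It also fails if it takes over 72 s, if anything falls off the work surface, if the arm or the gripper's body presses on something with over 40 N, if the wrist force passes 120 N, or if a joint passes its speed limit or range.

ROBOT

A 6-joint arm with a two-finger parallel gripper is mounted at the origin on the work surface; the furniture and walls round the work are solid. World frame = base frame: x ahead of the robot, y to its left, z up, the work surface at z = 0. Lengths are in m, angles in degrees, forces in N, time in s.
With the tool pointing down it reaches from about 0.325 to 0.9 m from the base axis. Payload 3.5 kg.
Tool frame: the origin (TCP) lies on the mounting face of the last link; the fingertips stand 173 mm ahead of it and the grasp point (between the pads) lies 155 mm ahead of it (bot.tcp_to_grasp is the distance from the TCP to the grasp point, in m); z points along the fingers, y is the direction in which the jaws open and shut (so a half turn about z gives the same grasp; the last joint's range is limited). The gripper opens to 85 mm and grips with 20 to 120 N. Pads are 22 mm wide; open, the fingers measure 114 mm over their backs; the gripper's body (76 mm by 85 mm) begins 54 mm behind the grasp point. The pads swing forward as they close: fully open they stand 13 mm farther back than shut.
Start: joints at [-5.924, 15.837, -1.513, 72.651, 0, 84.076], TCP at [0.625, -0, 0.405] pointing down, gripper open.
Joint ranges: [-178.77, 178.77], [-48.84, 107.48], [-61.69, 71.31], [-111.58, 123.2], [-90, 87.43], [-180, 180]. Speed limits (degrees/s): [147.25, 147.25, 180, 180, 180, 180].

INTERFACE

Orientations are given as a 3x3 rotation matrix whose columns are the frame's x, y, z axes.
In Python, from rig import get_state, optics, job, bot gives the robot as it stands.
- The arm moves only by the shell command python3 -m handwheel 'ROWS' [FORCE]. ROWS is JSON, a list that holds one entry, the list of rows, each a list of 7 numbers: the shift along the tool's x, y, z each as a share of 1 m, from -1 to 1, then the turn, a rotation vector about the tool's x, y, z each as a share of 360 degrees, from -1 to 1, then the opening in per cent of the stroke, from 0 (shut) to 100 (fully open). In form: [[[dx, dy, dz, wx, wy, wz, claw], ...]]. A call has 1 to 20 rows; each row is the pose to reach, as a shift and turn from the pose commanded when the call began, along the tool's axes at that moment, turning the shorter way round; what a row does not reach only later rows make up. A row lasts 1/12 s, in which the tool goes at most 41.7 mm and 7.16 degrees, less where a joint would pass 70% of its speed; a pose out of reach is approached as far as the arm can. A call with a number of a shift or a turn outside -1 to 1 is refused whole. A call with a gripper value outside its range is refused whole. The fingers move at their own pace and stop on an object; FORCE is the grip in N (left out, the last holds). Time passes only in rows, so rows that repeat a pose let the fingers close. It gives the time, the measured TCP pose, the force and the opening at its end, in the units of the state.
- get_state(): the state, without advancing time (a new reading comes with each control period).
- optics.get_image(name): name is "scene" or "side" or "wrist"; returns (picture, depth): 480x640x3 uint8, red, green, blue; 480x640 float32, m along the optical axis (not along the pixel's ray), 0 where there is no reading.
- optics.calibration(name): a dict with "intrinsics" (3x3 intrinsics, pixels), "view" (4x4, takes a point from world to camera coordinates); the wrist camera has in their place "hand_eye" (4x4, takes a point from camera to tool coordinates, whose origin is the TCP and whose axes are the flange's). Camera axes: x right, y down, z forward; pixel columns grow to the right and rows downward; lengths in m; the calibration is good to about 2 mm. A picture is of the moment at which its call begins: read the wrist's pose just before it. calibration takes no time and is no camera call.
- job.sign_off(): hands the job in, once; it reports no verdict.
The state is a dict: "clock": time; "joints": joint angles; "qd": joint speeds; "effort": joint torques, N m; "tcp_pos": TCP position; "orientation": TCP orientation; "contact_force": force on the tool from outside, world axes, zero at the start; "torque": the same for the moment, N m; "width": opening from 0.0 (shut) to 1.0 (fully open).
Only numpy, scipy, OpenCV 4.12 (cv2) and the standard library are available. Lean on these libraries where they do the work, as an engineer would, in place of code of your own. Each camera call takes 0.05 s, during which the arm holds its last target.

## Working session

There is one attempt and no reset: what is moved stays moved. The work goes in short steps, Python scripts to look and compute and a shell command to move; the robot and the scene stay as the last step left them, time stands still between calls to the robot, and variables do not carry over. Pictures are saved under pics/ and viewed, and the job is handed in when it is done.

```bash
ls; mkdir -p pics; python3 - <<'E'
from rig import get_state, optics, job, bot
import cv2
print(get_state()); print(bot.tcp_to_grasp)
for n in ("scene","side","wrist"):
    print(n, optics.calibration(n))
    p,d=optics.get_image(n)
    cv2.imwrite(f"pics/{n}0.png",p[:,:,::-1])
    import numpy as np; np.save(f"pics/{n}0.npy",d)
E
```

```text
pics
{'clock': 0.0, 'joints': array([-5.92325693e+00,  1.58811882e+01, -1.59921724e+00,  7.26499639e+01,
       -8.76216800e-04,  8.40747030e+01]), 'qd': array([-0.05333506, -0.07767281, -0.00538798, -0.0520708 , -0.10589031,
       -0.08636062]), 'effort': array([-1.23772923e-03, -4.45513523e+01,  2.95201170e+01,  1.64704624e-02,
       -2.18722530e-04, -1.59438730e-05]), 'tcp_pos': array([6.24606994e-01, 4.12956705e-05, 4.03516190e-01]), 'orientation': array([[-3.53748941e-05,  9.99997435e-01, -2.26480238e-03],
       [ 9.99999975e-01,  3.58723331e-05,  2.19598766e-04],
       [ 2.19679446e-04, -2.26479455e-03, -9.99997411e-01]]), 'contact_force': array([ 0.4620521 , -0.01067252,  0.02429314]), 'torque': array([0.00254488, 0.04191111, 0.04453005]), 'width': 1.0009506377221191}
0.1547
scene {'intrinsics': array([[513.44262944,   0.        , 321.8179198 ],
       [  0.        , 513.44262944, 240.68119362],
       [  0.        ,   0.        ,   1.        ]]), 'view': array([[-0.07479639,  0.99718075, -0.00600496, -0.08497967],
       [ 0.41437157,  0.02560268, -0.90974761, -0.03247536
[... 385 characters left out ...]
29923,  0.51985824, -0.51666272, -0.31018635],
       [-0.40938104, -0.31519854, -0.85618751,  1.31329953],
       [ 0.        ,  0.        ,  0.        ,  1.        ]])}
wrist {'intrinsics': array([[375.70873235,   0.        , 322.27412782],
       [  0.        , 375.70873235, 242.83326256],
       [  0.        ,   0.        ,   1.        ]]), 'hand_eye': array([[-1.08639354e-04, -9.46649462e-01, -3.22265083e-01,
         8.29367637e-02],
       [ 9.99999988e-01, -6.80288407e-05, -1.37277943e-04,
        -9.58278102e-05],
       [ 1.08030771e-04, -3.22265094e-01,  9.46649458e-01,
         3.19337631e-02],
       [ 0.00000000e+00,  0.00000000e+00,  0.00000000e+00,
         1.00000000e+00]])}
```

View pics/scene0.png

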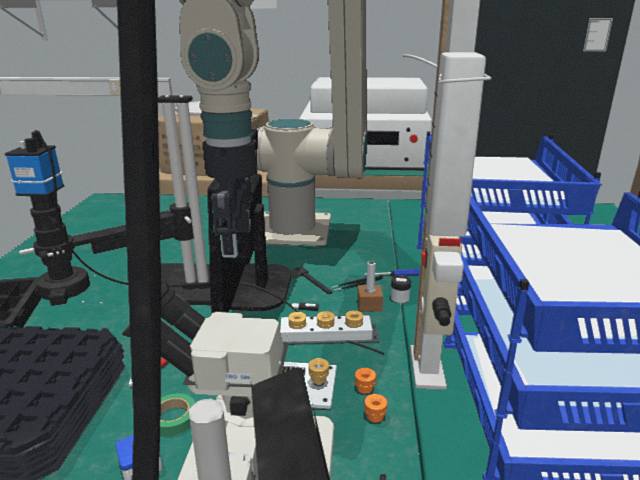

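View pics/side0.png

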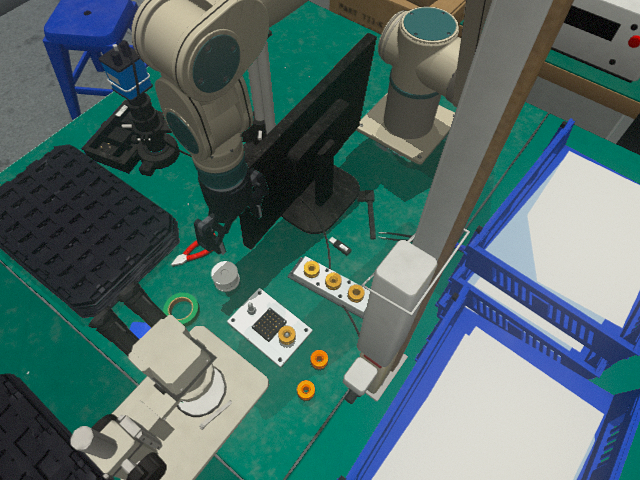

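View pics/wrist0.png

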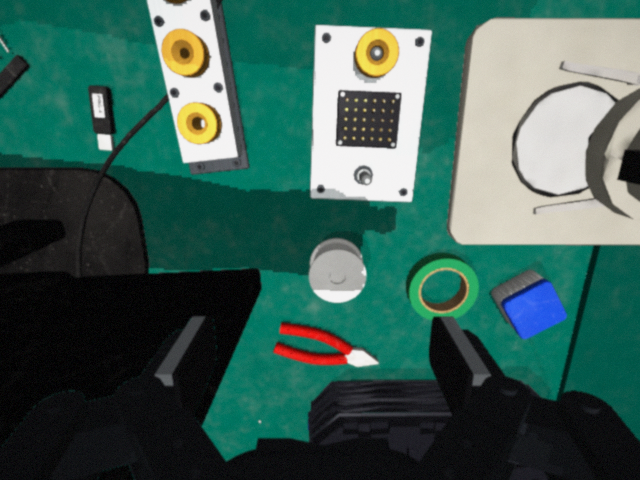

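The wrist view shows the block with two bushings (185,52), (200,123) and a third cut off at the top. The fixture has its bushed pin at (377,52) and its bare pin at (364,176). The dongle is at (101,115) and the spool at (337,270). In the scene view, the gauge in its stand is at (371,285) and the jar at (400,288). Lookalikes for the bushings are the two orange ones (365,381) and (375,407), and the one already on the fixture (318,371). The ones I want are the three brass ones in the block at (298,320), (326,319) and (354,319).

```bash
cat > h.py <<'E'
from rig import get_state, optics, job, bot
import numpy as np, cv2
def snap(n,tag):
    s=get_state(); p,d=optics.get_image(n)
    cv2.imwrite(f"pics/{n}{tag}.png",p[:,:,::-1]); np.savez(f"pics/{n}{tag}.npz",p=p,d=d,R=s['orientation'],t=s['tcp_pos'])
    return s,p,d
def cam(n,R=None,t=None):
    c=optics.calibration(n);K=c['intrinsics']
    if n=='wrist':
        H=c['hand_eye']; T=np.eye(4);T[:3,:3]=R;T[:3,3]=t; M=T@H
    else: M=np.linalg.inv(c['view'])
    return K,M
def cloud(n,d,R=None,t=None):
    K,M=cam(n,R,t); v,u=np.mgrid[0:d.shape[0],0:d.shape[1]]
    X=np.stack([(u-K[0,2])/K[0,0]*d,(v-K[1,2])/K[1,1]*d,d],-1)
    W=X@M[:3,:3].T+M[:3,3]; W[d<=0]=np.nan
    return W
def ray(n,u,v,z,R=None,t=None):
    K,M=cam(n,R,t); r=M[:3,:3]@np.array([(u-K[0,2])/K[0,0],(v-K[1,2])/K[1,1],1]); o=M[:3,3]
    return o+r*(z-o[2])/r[2]
def proj(n,P,R=None,t=None):
    K,M=cam(n,R,t); q=np.linalg.inv(M)@np.r_[P,1]; q=K@q[:3]; return q[:2]/q[2]
E
python3 - <<'E'
from h import *
s=get_state();R,t=s['orientation'],s['tcp_pos']
W={}
for n in("scene","side","wrist"):
    W[n]=cloud(n,np.load(f"pics/{n}0.npy"),R,t)
def q(n,u,v):
    a=W[n][v-1:v+2,u-1:u+2].reshape(-1,3); print(n,u,v,np.nanmedian(a,0).round(4))
for u,v in[(185,30),(200,105),(377,30),(364,168),(101,95),(101,140),(337,270),(255,275),(200,275),(445,260),(600,150),(320,195),(405,195),(320,30),(425,40)]: q("wrist",u,v)
for u,v in[(298,315),(326,314),(354,314),(371,264),(371,288),(400,280),(445,60),(430,375),(175,97),(290,260),(235,320),(350,140),(30,150)]: q("scene",u,v)
for u,v in[(375,40),(248,240),(311,262),(333,275),(355,287),(287,330),(252,308),(405,250),(225,275),(370,380),(318,355)]: q("side",u,v)
E
python3 - <<'E'
import cv2
a=cv2.imread('pics/scene0.png')[250:350,260:420]
cv2.imwrite('pics/c1.png',cv2.resize(a,None,fx=5,fy=5,interpolation=cv2.INTER_CUBIC))
E
```

```text
wrist 185 30 [0.5176 0.1452 0.0428]
wrist 200 105 [0.5235 0.0908 0.0429]
wrist 377 30 [0.6656 0.144  0.049 ]
wrist 364 168 [0.6629 0.036  0.0164]
wrist 101 95 [0.4242 0.1001 0.0083]
wrist 101 140 [0.4157 0.0606 0.0059]
wrist 337 270 [ 0.6382 -0.0605  0.0332]
wrist 255 275 [ 0.5628 -0.0546  0.0585]
wrist 200 275 [ 0.5107 -0.0573  0.0517]
wrist 445 260 [ 0.7483 -0.0562  0.0168]
wrist 600 150 [0.8016 0.0618 0.1256]
wrist 320 195 [0.6216 0.0095 0.011 ]
wrist 405 195 [0.7041 0.0095 0.0118]
wrist 320 30 [0.6219 0.1515 0.0111]
wrist 425 40 [0.7119 0.1437 0.0109]
scene 298 315 [0.511 0.078 0.043]
scene 326 314 [0.5062 0.1316 0.0445]
scene 354 314 [0.499  0.1849 0.0425]
scene 371 264 [0.405  0.2164 0.1031]
scene 371 288 [0.4072 0.2183 0.0484]
scene 400 280 [0.3657 0.2804 0.0471]
scene 445 60 [0.6791 0.2876 0.5203]
scene 430 375 [0.6285 0.3171 0.0098]
scene 175 97 [ 0.3764 -0.1605  0.4271]
scene 290 260 [0.2005 0.0209 0.0017]
scene 235 320 [0.8188 0.0413 0.2314]
scene 350 140 [0.0985 0.1632 0.2832]
scene 30 150 [ 0.536  -0.3613  0.3648]
side 375 40 [ 0.1181 -0.0626  0.3015]
side 248 240 [ 0.5625 -0.0596  0.0779]
side 311 262 [0.5077 0.0664 0.0433]
side 333 275 [0.5042 0.1224 0.0424]
side 355 287 [0.4988 0.1748 0.0416]
side 287 330 [0.6591 0.1234 0.0477]
side 252 308 [0.6609 0.0315 0.0282]
side 405 250 [0.6416 0.2983 0.5237]
side 225 275 [ 0.6407 -0.062   0.0349]
side 370 380 [0.7022 0.3249 0.2655]
side 318 355 [0.6558 0.1977 0.0251]
```

View pics/c1.png

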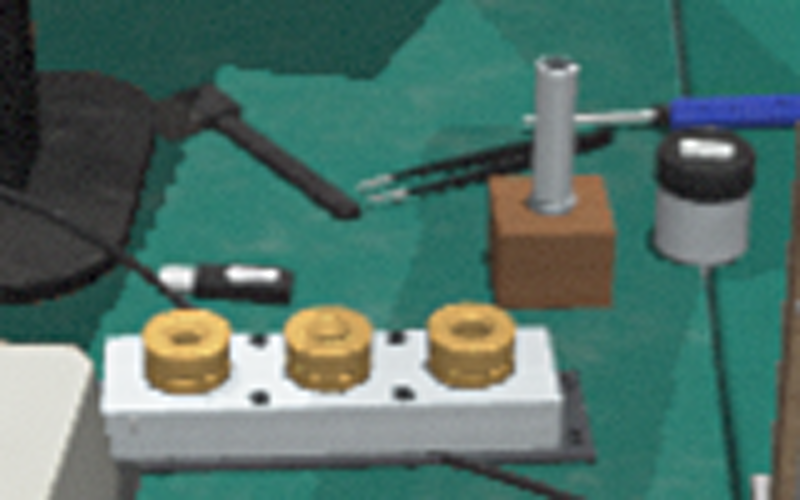

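In the enlarged crop, the brass bushings stand on the block at (188,335), (328,332) and (470,330), which is y ≈ 0.07, 0.127 and 0.18. The gauge stands in its wooden block at (555,130), and the jar is at (703,190). Next I'll swing left over the work with a quarter turn to look from above.

```bash
python3 -m handwheel '[[[0.04,0,0,0,0,-0.02,100],[0.08,0,0,0,0,-0.04,100],[0.12,-0.03,0,0,0,-0.06,100],[0.13,-0.07,0,0,0,-0.08,90],[0.13,-0.11,0,0,0,-0.1,80],[0.13,-0.15,0,0,0,-0.12,70],[0.13,-0.175,0,0,0,-0.14,60],[0.13,-0.175,0,0,0,-0.16,50],[0.13,-0.175,0,0,0,-0.18,45],[0.13,-0.175,0,0,0,-0.2,45],[0.13,-0.175,0,0,0,-0.22,45],[0.13,-0.175,0,0,0,-0.24,45],[0.13,-0.175,0,0,0,-0.25,45],[0.13,-0.175,0,0,0,-0.25,45],[0.13,-0.175,0,0,0,-0.25,45],[0.13,-0.175,0,0,0,-0.25,45]]]'
python3 - <<'E'
from h import *
s,p,d=snap('wrist','1'); print(s)
E
```

```text
clock: 1.48
tcp_pos: [0.4499, 0.13, 0.4046]
orientation: [[-1.0, 0.002, -0.0], [0.002, 1.0, -0.0], [0.0, -0.0, -1.0]]
contact_force: [-0.1, 0.5, 0.8]
width: 0.45
{'clock': 1.4833, 'joints': array([ 8.19857278e+00, -1.86047358e-01, -2.00954783e+01,  7.01078505e+01,
        1.66891165e-04,  8.29127980e+00]), 'qd': array([-0.02802373,  0.03418699,  0.06538077,  0.03177256, -0.00553447,
       -0.32008607]), 'effort': array([ 6.72131631e-03, -2.89952052e+01,  2.91406596e+01,  5.01808521e-03,
       -7.63567573e-05,  3.12525044e-03]), 'tcp_pos': array([0.44990053, 0.12998657, 0.40456269]), 'orientation': array([[-9.99998646e-01,  1.61803637e-03, -2.98951740e-04],
       [ 1.61804843e-03,  9.99998690e-01, -4.01291253e-05],
       [ 2.98886418e-04, -4.06127894e-05, -9.99999955e-01]]), 'contact_force': array([-0.09691328,  0.53241451,  0.81608837]), 'torque': array([-0.0298383 , -0.03715177,  0.03951705]), 'width': 0.4500800375004991}
```

View pics/wrist1.png

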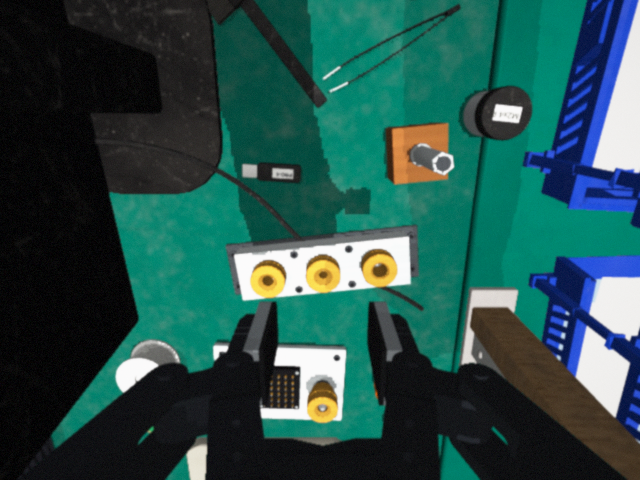

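The view from above shows the bushings at (268,279), (323,273) and (379,268), the stand at (420,153) with the handle top at (443,163), and the jar at (505,112). I'll crop closer.

```bash
python3 - <<'E'
from h import *
f=np.load('pics/wrist1.npz');p=f['p'];R,t=f['R'],f['t']
a=p[225:305,225:425,::-1];cv2.imwrite('pics/c2.png',cv2.resize(a,None,fx=4,fy=4,interpolation=cv2.INTER_CUBIC))
a=p[115:195,370:470,::-1];cv2.imwrite('pics/c3.png',cv2.resize(a,None,fx=6,fy=6,interpolation=cv2.INTER_CUBIC))
for n,(u,v),z in[('b1',(268,279),.044),('b2',(323,273),.044),('b3',(379,268),.044),('g',(443,163),.102),('dongle',(271,172),.009)]:
    print(n,ray('wrist',u,v,z,R,t).round(4))
W=cloud('wrist',f['d'],R,t)
# heights
for u,v in[(245,285),(400,290),(395,140),(268,262),(443,163),(440,130)]: print(u,v,np.nanmedian(W[v-1:v+2,u-1:u+2].reshape(-1,3),0).round(4))
E
```

```text
b1 [0.5148 0.0779 0.044 ]
b2 [0.5087 0.1304 0.044 ]
b3 [0.5037 0.1834 0.044 ]
g [0.3991 0.2156 0.102 ]
dongle [0.4184 0.0806 0.009 ]
245 285 [0.53   0.0511 0.025 ]
400 290 [ 0.5489  0.215  -0.0013]
395 140 [0.3873 0.1932 0.0345]
268 262 [0.5014 0.0769 0.0335]
443 163 [0.3993 0.216  0.1008]
440 130 [0.3791 0.2313 0.035 ]
```

View pics/c2.png

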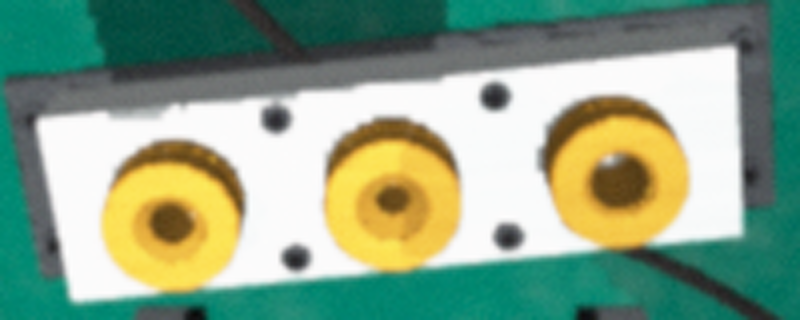

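View pics/c3.png

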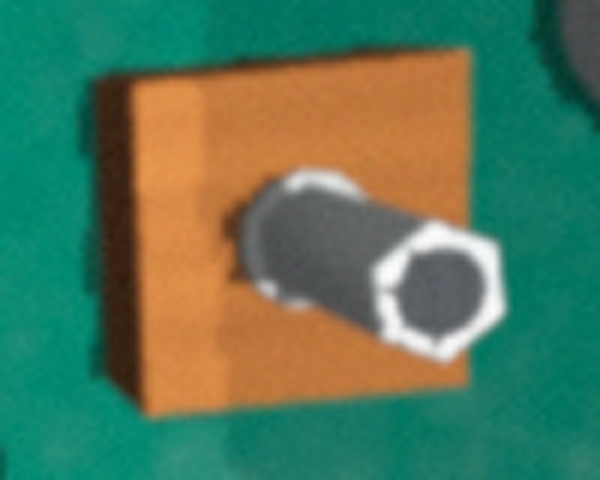

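```bash
python3 - <<'E'
from h import *
f=np.load('pics/wrist1.npz');R,t=f['R'],f['t']
C=np.array([ray('wrist',370+x/6,115+y/6,.036,R,t) for x,y in[(135,80),(470,48),(470,385),(148,413)]]);print(C.round(4),C.mean(0).round(4))
for a,b in[(0,1),(3,2)]:
    e=C[b]-C[a];print(np.degrees(np.arctan2(-e[0],e[1])))
H=np.array([ray('wrist',370+x/6,115+y/6,.102,R,t) for x,y in[(440,222),(500,243),(505,310),(443,362),(378,330),(372,265)]]);print(H.round(4),H.mean(0).round(4))
E
python3 -m handwheel '[[[0.015,0.03,0.02,0,0,-0.006,45],[0.03,0.06,0.04,0,0,-0.012,45],[0.051,0.0855,0.065,0,0,-0.0139,45],[0.051,0.0855,0.095,0,0,-0.0139,45],[0.051,0.0855,0.115,0,0,-0.0139,45],[0.051,0.0855,0.115,0,0,-0.0139,45],[0.051,0.0855,0.115,0,0,-0.0139,45]]]'
python3 - <<'E'
from h import *
s,p,d=snap('wrist','2'); print(s['tcp_pos'],s['contact_force'])
E
```

```text
[[0.3776 0.1902 0.036 ]
 [0.3733 0.2376 0.036 ]
 [0.4212 0.2427 0.036 ]
 [0.4253 0.1949 0.036 ]] [0.3993 0.2163 0.036 ]
5.154679526906299
4.916537304703372
[[0.3915 0.2151 0.102 ]
 [0.3939 0.2224 0.102 ]
 [0.4017 0.2238 0.102 ]
 [0.4078 0.2171 0.102 ]
 [0.404  0.209  0.102 ]
 [0.3964 0.2076 0.102 ]] [0.3992 0.2158 0.102 ]
clock: 2.12
tcp_pos: [0.3984, 0.2154, 0.289]
orientation: [[-0.996, -0.087, -0.003], [-0.087, 0.996, -0.001], [0.003, -0.001, -1.0]]
contact_force: [-0.8, -0.0, 0.1]
width: 0.446
[0.39835397 0.21537254 0.28897001] [-0.7608937  -0.03575714  0.11283844]
```

View pics/wrist2.png

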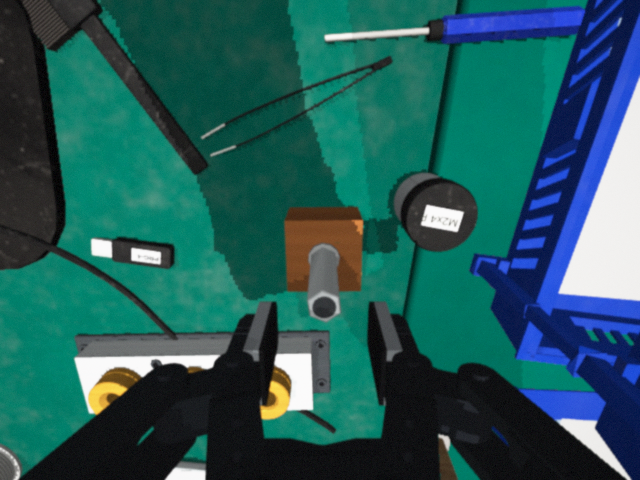

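The handle top is at (324,306), midway between the fingers, with its flats facing the pads. The jar (436,212) is well clear. I'll check the centring and go down.

```bash
python3 - <<'E'
from h import *
f=np.load('pics/wrist2.npz');R,t=f['R'],f['t']
g=ray('wrist',324,306,.102,R,t);print(g.round(4), (R.T@(g-t)).round(4))
E
python3 -m handwheel '[[[0,0,0.03,0,0,0,45],[0,0,0.055,0,0,0,45],[0,0,0.06,0,0,0,45],[0,0,0.06,0,0,0,45],[0,0,0.06,0,0,0,45]]]'

```

```text
[0.3983 0.216  0.102 ] [-0.0005  0.0008  0.187 ]
clock: 2.58
tcp_pos: [0.4001, 0.2156, 0.2312]
orientation: [[-0.996, -0.087, 0.002], [-0.087, 0.996, 0.001], [-0.002, 0.001, -1.0]]
contact_force: [0.7, 0.2, -0.1]
width: 0.451
```

```bash
python3 -m handwheel '[[[0,0,0,0,0,0,30],[0,0,0,0,0,0,10],[0,0,0,0,0,0,0],[0,0,0,0,0,0,0],[0,0,0,0,0,0,0],[0,0,0,0,0,0,0],[0,0,0,0,0,0,0]]]' 50
python3 - <<'E'
from h import *
s,p,d=snap('wrist','3'); print(s['tcp_pos'],s['contact_force'],s['torque'],s['width'])
cv2.imwrite('pics/c4.png',cv2.resize(p[200:440,200:440,::-1],None,fx=2.5,fy=2.5,interpolation=cv2.INTER_CUBIC))
E
```

```text
clock: 3.17
tcp_pos: [0.4002, 0.2159, 0.2316]
orientation: [[-0.996, -0.087, 0.004], [-0.087, 0.996, 0.001], [-0.004, 0.001, -1.0]]
contact_force: [0.4, -0.7, 7.3]
width: 0.166
[0.40020322 0.21594132 0.23164509] [ 0.40453548 -0.66727616  7.31702887] [-0.12120795  0.10091928  0.0764765 ] 0.1663889953372291
```

View pics/c4.png

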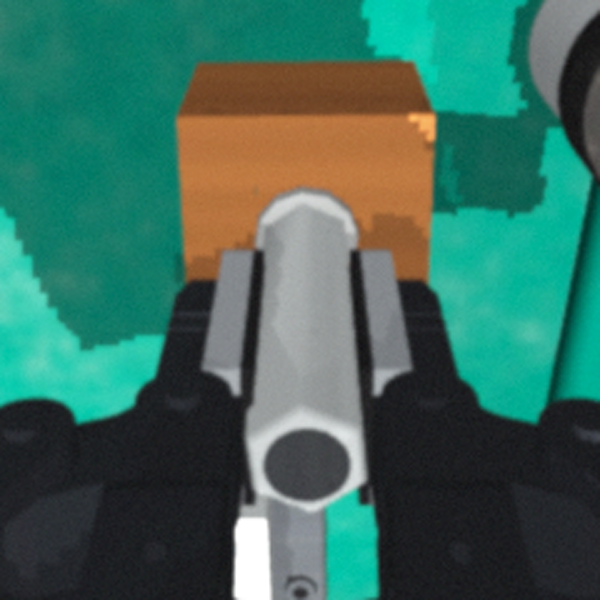

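The gauge is gripped at 14 mm, with 7 N upward from the pads settling it onto the stand. Now I'll lift it straight up.

```bash
python3 -m handwheel '[[[0,0,-0.01,0,0,0,0],[0,0,-0.03,0,0,0,0],[0,0,-0.055,0,0,0,0],[0,0,-0.08,0,0,0,0],[0,0,-0.08,0,0,0,0],[0,0,-0.08,0,0,0,0],[0,0,-0.08,0,0,0,0]]]'
python3 - <<'E'
from h import *
s,p,d=snap('wrist','4'); print(s['tcp_pos'],s['orientation'].round(4),s['contact_force'],s['torque'],s['width'])
E
```

```text
clock: 3.8
tcp_pos: [0.3986, 0.2154, 0.3096]
orientation: [[-0.996, -0.087, -0.0], [-0.087, 0.996, -0.0], [0.0, -0.0, -1.0]]
contact_force: [-0.2, -0.8, -1.4]
width: 0.169
[0.3985586  0.215359   0.30963195] [[-9.962e-01 -8.730e-02 -4.000e-04]
 [-8.730e-02  9.962e-01 -1.000e-04]
 [ 4.000e-04 -1.000e-04 -1.000e+00]] [-0.18684844 -0.79281766 -1.36680404] [ 0.00368878 -0.02473293  0.02212923] 0.16892350664826344
```

View pics/wrist4.png

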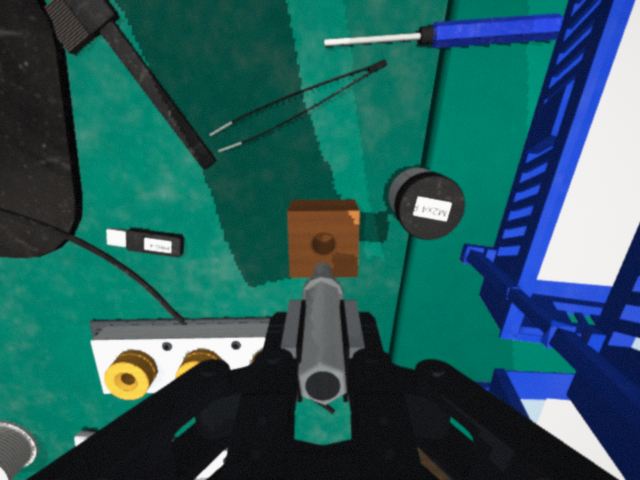

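```bash
python3 - <<'E'
from h import *
f=np.load('pics/wrist1.npz');R,t=f['R'],f['t'];p=f['p']
hsv=cv2.cvtColor(p,cv2.COLOR_RGB2HSV)
m=((hsv[...,0]>16)&(hsv[...,0]<30)&(hsv[...,1]>130)&(hsv[...,2]>190)).astype(np.uint8)
for c in((268,280),(323,276),(380,270)):
    w=np.zeros_like(m);w[c[1]-24:c[1]+25,c[0]-24:c[0]+25]=m[c[1]-24:c[1]+25,c[0]-24:c[0]+25]
    k=max(cv2.findContours(w,0,1)[0],key=cv2.contourArea);e=cv2.fitEllipse(cv2.convexHull(k));
    print(e, ray('wrist',*e[0],.044,R,t).round(4))
for c in((268.2,280.5),(323.1,276.4),(380,270.3)): print(ray('wrist',*c,.044,R,t).round(4))
f=np.load('pics/wrist4.npz');R,t=f['R'],f['t'];p=f['p']
g=ray('wrist',323,385,t[2]-.1296,R,t);print('handle top tool', (R.T@(g-t)).round(4))
g=ray('wrist',323,243,.036,R,t);print('mouth',g.round(4))
cv2.imwrite('pics/c5.png',cv2.resize(p[220:420,250:400,::-1],None,fx=4,fy=4,interpolation=cv2.INTER_CUBIC)[:600])
cv2.imwrite('pics/c6.png',cv2.resize(p[310:420,80:280,::-1],None,fx=4,fy=4,interpolation=cv2.INTER_CUBIC)[:600])
E
```

```text
((267.1570129394531, 280.8133850097656), (31.40074348449707, 33.812835693359375), 110.2439956665039) [0.5167 0.077  0.044 ]
((322.6747741699219, 275.653564453125), (32.13886642456055, 33.39280319213867), 90.62614440917969) [0.5114 0.1301 0.044 ]
((379.4968566894531, 269.7860412597656), (32.03876876831055, 33.98379898071289), 59.43203353881836) [0.5055 0.1839 0.044 ]
[0.5164 0.078  0.044 ]
[0.5122 0.1305 0.044 ]
[0.506  0.1844 0.044 ]
handle top tool [0.0025 0.0002 0.1296]
mouth [0.3977 0.2157 0.036 ]
```

View pics/c5.png

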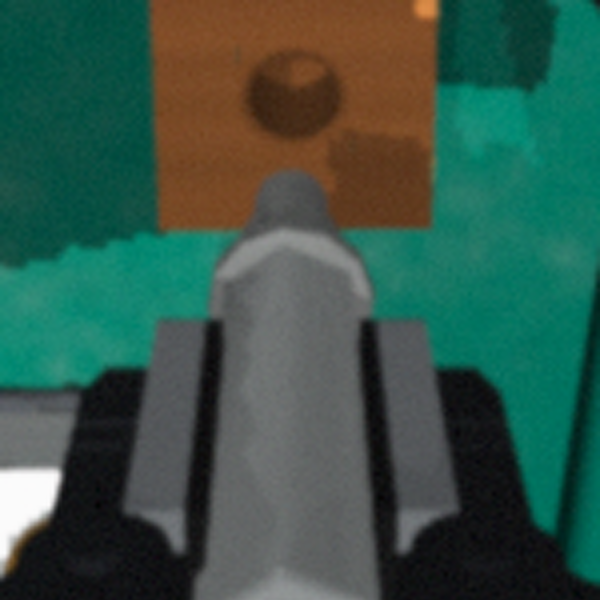

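View pics/c6.png

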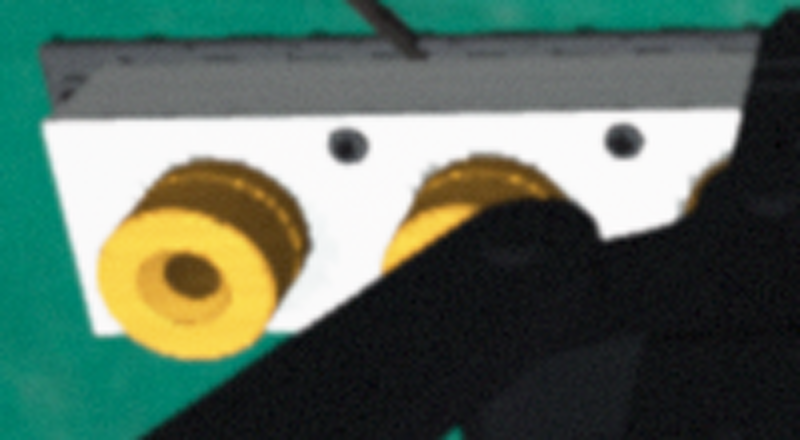

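```bash
python3 - <<'E'
from h import *
from scipy.optimize import brentq
f=np.load('pics/wrist4.npz');R,t=f['R'],f['t']
T=lambda x,z:proj('wrist',R@np.array([x,0,z])+t,R,t)[1]
for nm,off,z,v in[('tip',.005,.2236,262.5),('collar low',.010,.1956,276.5),('top centre',0,.1296,385),('top front vertex',.00866,.1296,220+565/4)]:
    print(nm, brentq(lambda a:T(a+off,z)-v,-.02,.02))
print(ray('wrist',126.7,380.7,.044,R,t).round(4))
E
```

```text
tip 0.0014830654210011749
collar low 0.000515804434488192
top centre 0.0025062262120445584
top front vertex 0.0026956401153620567
[0.5166 0.0782 0.044 ]
```

```bash
python3 -m handwheel '[[[-0.03,-0.012,0,0,0,0,0],[-0.06,-0.024,0,0,0,0,0],[-0.09,-0.036,0.01,0,0,0,0],[-0.1049,-0.0406,0.025,0,0,0,0],[-0.1049,-0.0406,0.036,0,0,0,0],[-0.1049,-0.0406,0.036,0,0,0,0],[-0.1049,-0.0406,0.036,0,0,0,0],[-0.1049,-0.0406,0.036,0,0,0,0]]]'
python3 - <<'E'
from h import *
s,p,d=snap('wrist','5'); print(s['clock'],s['tcp_pos'],s['contact_force'],s['torque'])
cv2.imwrite('pics/c7.png',cv2.resize(p[220:420,220:420,::-1],None,fx=3,fy=3,interpolation=cv2.INTER_CUBIC)[:600])
E
```

```text
clock: 4.52
tcp_pos: [0.5056, 0.1844, 0.2731]
orientation: [[-0.996, -0.088, -0.003], [-0.088, 0.996, -0.0], [0.003, -0.0, -1.0]]
contact_force: [-0.4, -1.1, -1.0]
width: 0.164
4.5167 [0.50555593 0.1843578  0.27307714] [-0.41207189 -1.10590871 -1.04562537] [ 0.02485239 -0.04213661  0.00311916]
```

View pics/c7.png

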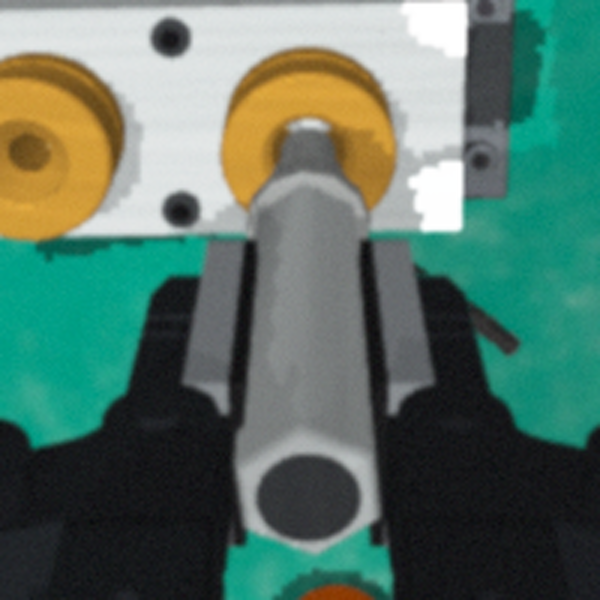

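The tip (308,125) sits over the countersink of the right-hand bushing. I'll go down gently.

```bash
python3 -m handwheel '[[[0,0,0.003,0,0,0,0],[0,0,0.006,0,0,0,0],[0,0,0.008,0,0,0,0],[0,0,0.009,0,0,0,0],[0,0,0.010,0,0,0,0],[0,0,0.011,0,0,0,0]]]'; python3 -c "
from rig import get_state as g
s=g();print(s['tcp_pos'],s['contact_force'],s['torque'])"
```

```text
clock: 5.07
tcp_pos: [0.507, 0.1842, 0.2627]
orientation: [[-0.996, -0.087, 0.0], [-0.087, 0.996, 0.0], [-0.0, 0.0, -1.0]]
contact_force: [0.7, 0.0, -1.0]
width: 0.167
[0.5070196  0.18422648 0.2627159 ] [ 0.71875163  0.03630851 -0.9509304 ] [ 0.00628168 -0.00404297 -0.00231949]
```

```bash
python3 -m handwheel '[[[0,0,0.001,0,0,0,0],[0,0,0.002,0,0,0,0],[0,0,0.003,0,0,0,0]]]'; python3 -m handwheel '[[[0,0,0.001,0,0,0,0],[0,0,0.002,0,0,0,0],[0,0,0.003,0,0,0,0]]]'
```

```text
clock: 5.32
tcp_pos: [0.5071, 0.1842, 0.2596]
orientation: [[-0.996, -0.087, 0.0], [-0.087, 0.996, 0.0], [-0.0, 0.0, -1.0]]
contact_force: [1.4, -0.6, -1.8]
width: 0.163
clock: 5.57
tcp_pos: [0.5071, 0.1842, 0.2566]
orientation: [[-0.996, -0.087, 0.0], [-0.087, 0.996, 0.0], [-0.0, 0.0, -1.0]]
contact_force: [0.2, -0.3, -0.9]
width: 0.167
```

```bash
python3 -m handwheel '[[[0,0,0.002,0,0,0,0],[0,0,0.004,0,0,0,0],[0,0,0.005,0,0,0,0],[0,0,0.006,0,0,0,0]]]';python3 -m handwheel '[[[0,0,0.001,0,0,0,0],[0,0,0.002,0,0,0,0]]]'; python3 -m handwheel '[[[0,0,0.001,0,0,0,0],[0,0,0.002,0,0,0,0]]]'
```

```text
clock: 5.9
tcp_pos: [0.5074, 0.1843, 0.251]
orientation: [[-0.996, -0.087, 0.001], [-0.087, 0.996, 0.0], [-0.001, 0.0, -1.0]]
contact_force: [1.0, -0.0, -1.0]
width: 0.168
clock: 6.07
tcp_pos: [0.5074, 0.1843, 0.2489]
orientation: [[-0.996, -0.087, 0.001], [-0.087, 0.996, 0.0], [-0.001, 0.0, -1.0]]
contact_force: [0.9, 0.1, -1.0]
width: 0.176
clock: 6.23
tcp_pos: [0.5072, 0.1842, 0.2467]
orientation: [[-0.996, -0.087, 0.0], [-0.087, 0.996, 0.0], [-0.0, 0.0, -1.0]]
contact_force: [1.4, 0.5, 0.3]
width: 0.171
```

```bash
python3 -m handwheel '[[[0,0,0.001,0,0,0,0],[0,0,0.002,0,0,0,0]]]'; python3 -m handwheel '[[[0,0,0.001,0,0,0,0],[0,0,0.002,0,0,0,0]]]'
```

```text
clock: 6.4
tcp_pos: [0.5071, 0.1842, 0.2446]
orientation: [[-0.996, -0.087, 0.0], [-0.087, 0.996, -0.0], [-0.0, -0.0, -1.0]]
contact_force: [1.2, 0.9, -0.3]
width: 0.166
clock: 6.57
tcp_pos: [0.507, 0.1842, 0.2426]
orientation: [[-0.996, -0.087, -0.0], [-0.087, 0.996, -0.0], [0.0, -0.0, -1.0]]
contact_force: [2.3, -0.3, -0.5]
width: 0.169
```

```bash
python3 - <<'E'
from h import *
s,p,d=snap('wrist','6'); print(s['clock'],s['tcp_pos'],s['contact_force'],s['torque'])
cv2.imwrite('pics/c8.png',cv2.resize(p[220:420,220:420,::-1],None,fx=3,fy=3,interpolation=cv2.INTER_CUBIC)[:600])
E
```

```text
6.5667 [0.50704564 0.18418537 0.24259793] [ 2.3287963  -0.32685682 -0.54056766] [ 0.02365546 -0.19163636 -0.01713594]
```

View pics/c8.png

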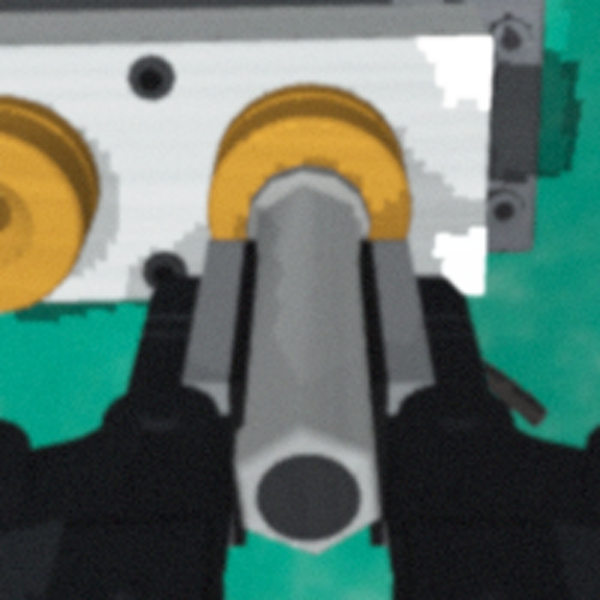

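The right-hand bushing took the no-go step down to the collar, with the tip about 25 mm deep and under 1.5 N vertical force. It is too wide. Lifting out and moving to the middle one.

```bash
python3 -m handwheel '[[[0,0,-0.008,0,0,0,0],[0,0,-0.02,0,0,0,0],[0,0,-0.035,0,0,0,0],[0,0,-0.038,0,0,0,0],[-0.0008,-0.025,-0.038,0,0,0,0],[-0.0018,-0.05,-0.038,0,0,0,0],[-0.0018,-0.0543,-0.035,0,0,0,0],[-0.0018,-0.0543,-0.035,0,0,0,0],[-0.0018,-0.0543,-0.035,0,0,0,0],[-0.0018,-0.0543,-0.035,0,0,0,0],[-0.0018,-0.0543,-0.035,0,0,0,0]]]'
python3 - <<'E'
from h import *
s,p,d=snap('wrist','7'); print(s['clock'],s['tcp_pos'],s['contact_force'],s['torque'])
cv2.imwrite('pics/c9.png',cv2.resize(p[220:420,220:420,::-1],None,fx=3,fy=3,interpolation=cv2.INTER_CUBIC)[:600])
E
```

```text
clock: 7.53
tcp_pos: [0.5134, 0.1309, 0.2776]
orientation: [[-0.996, -0.088, -0.0], [-0.088, 0.996, 0.0], [0.0, 0.0, -1.0]]
contact_force: [-0.2, -0.4, -0.9]
width: 0.168
7.5333 [0.51336655 0.13094587 0.27761298] [-0.17519419 -0.40569021 -0.91779037] [-0.01920211  0.03083365  0.07880403]
```

View pics/c9.png

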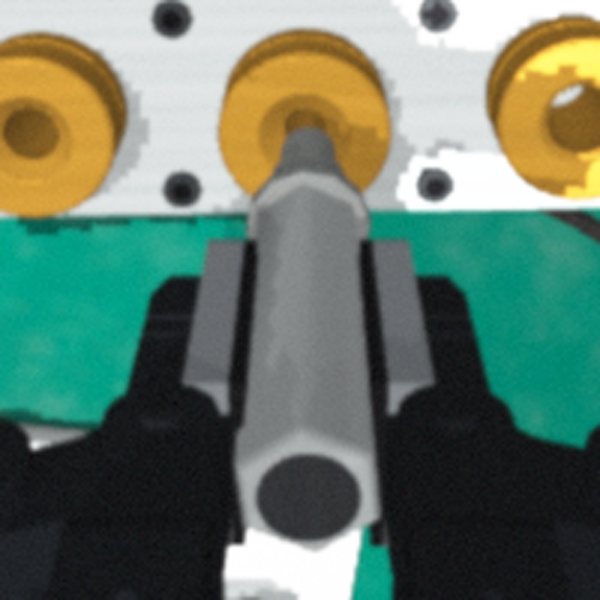

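The tip (306,140) is lined up with the bore (305,130) of the middle bushing; the small apparent gap comes from the tip's height. Going down.

```bash
python3 -m handwheel '[[[0,0,0.003,0,0,0,0],[0,0,0.006,0,0,0,0],[0,0,0.009,0,0,0,0],[0,0,0.011,0,0,0,0],[0,0,0.012,0,0,0,0],[0,0,0.0125,0,0,0,0]]]';python3 -m handwheel '[[[0,0,0.0005,0,0,0,0],[0,0,0.001,0,0,0,0],[0,0,0.0015,0,0,0,0],[0,0,0.0015,0,0,0,0]]]'
```

```text
clock: 8.08
tcp_pos: [0.5134, 0.1303, 0.2648]
orientation: [[-0.996, -0.087, -0.001], [-0.087, 0.996, -0.0], [0.001, -0.0, -1.0]]
contact_force: [0.5, 0.1, -1.3]
width: 0.165
clock: 8.42
tcp_pos: [0.5137, 0.1302, 0.2638]
orientation: [[-0.996, -0.087, 0.0], [-0.087, 0.996, 0.0], [-0.0, 0.0, -1.0]]
contact_force: [0.4, 0.0, -0.4]
width: 0.166
```

```bash
python3 -m handwheel '[[[0,0,0.0005,0,0,0,0],[0,0,0.001,0,0,0,0],[0,0,0.001,0,0,0,0]]]';python3 -m handwheel '[[[0,0,0.0005,0,0,0,0],[0,0,0.001,0,0,0,0],[0,0,0.001,0,0,0,0]]]'
```

```text
clock: 8.67
tcp_pos: [0.5139, 0.1303, 0.2631]
orientation: [[-0.996, -0.087, 0.001], [-0.087, 0.996, 0.0], [-0.001, 0.0, -1.0]]
contact_force: [-0.3, 0.1, 0.1]
width: 0.167
clock: 8.92
tcp_pos: [0.5141, 0.1303, 0.2626]
orientation: [[-0.996, -0.087, 0.002], [-0.087, 0.996, 0.0], [-0.002, 0.0, -1.0]]
contact_force: [-0.2, -1.1, 5.3]
width: 0.169
```

It stopped firmly (+6 N) at 5.0 mm depth, so the middle bushing is too tight. Next, the left one.

```bash
python3 -m handwheel '[[[0,0,-0.008,0,0,0,0],[0,0,-0.016,0,0,0,0],[0,0,-0.018,0,0,0,0],[-0.0002,-0.025,-0.018,0,0,0,0],[-0.0004,-0.05,-0.018,0,0,0,0],[-0.0004,-0.0526,-0.016,0,0,0,0],[-0.0004,-0.0526,-0.016,0,0,0,0],[-0.0004,-0.0526,-0.016,0,0,0,0],[-0.0004,-0.0526,-0.016,0,0,0,0],[-0.0004,-0.0526,-0.016,0,0,0,0]]]'
python3 - <<'E'
from h import *
s,p,d=snap('wrist','8'); print(s['clock'],s['tcp_pos'],s['contact_force'],s['torque'])
cv2.imwrite('pics/c10.png',cv2.resize(p[220:420,220:420,::-1],None,fx=3,fy=3,interpolation=cv2.INTER_CUBIC)[:600])
E
```

```text
clock: 9.75
tcp_pos: [0.5184, 0.0786, 0.2777]
orientation: [[-0.996, -0.088, -0.0], [-0.088, 0.996, 0.0], [0.0, 0.0, -1.0]]
contact_force: [-0.6, 0.4, -0.9]
width: 0.171
9.75 [0.51839629 0.07856689 0.27767645] [-0.55832268  0.4146828  -0.93005127] [ 0.00770745 -0.0097357   0.00570835]
```

View pics/c10.png

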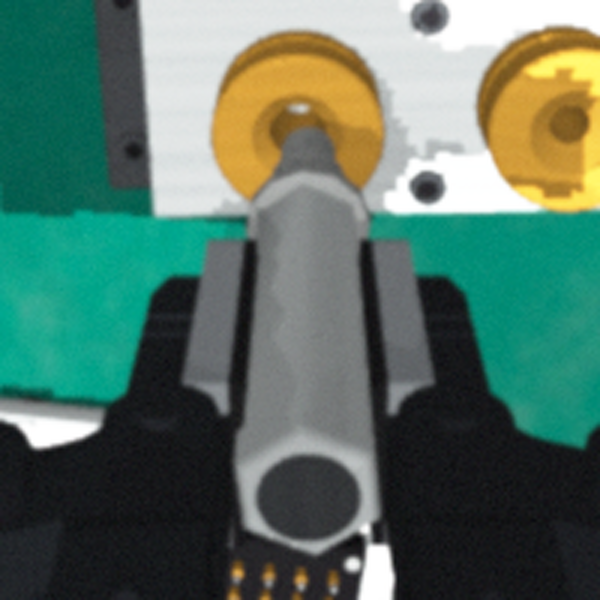

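The bore centre is at 297 px and the tip at 306 px, so I'll shift 1.2 mm toward −y on the way down.

```bash
python3 -m handwheel '[[[0,-0.0012,0.003,0,0,0,0],[0,-0.0012,0.006,0,0,0,0],[0,-0.0012,0.009,0,0,0,0],[0,-0.0012,0.011,0,0,0,0],[0,-0.0012,0.012,0,0,0,0],[0,-0.0012,0.0125,0,0,0,0]]]';python3 -m handwheel '[[[0,0,0.0005,0,0,0,0],[0,0,0.001,0,0,0,0],[0,0,0.0015,0,0,0,0],[0,0,0.0025,0,0,0,0]]]';python3 -m handwheel '[[[0,0,0.0005,0,0,0,0],[0,0,0.001,0,0,0,0],[0,0,0.002,0,0,0,0]]]'
```

```text
clock: 10.3
tcp_pos: [0.5185, 0.0767, 0.2648]
orientation: [[-0.996, -0.087, -0.001], [-0.087, 0.996, -0.0], [0.001, 0.0, -1.0]]
contact_force: [0.7, -0.0, -2.7]
width: 0.168
clock: 10.63
tcp_pos: [0.519, 0.0767, 0.2631]
orientation: [[-0.996, -0.087, 0.001], [-0.087, 0.996, 0.0], [-0.001, -0.0, -1.0]]
contact_force: [0.6, 0.6, -1.3]
width: 0.169
clock: 10.88
tcp_pos: [0.5191, 0.0767, 0.261]
orientation: [[-0.996, -0.087, 0.001], [-0.087, 0.996, 0.0], [-0.001, -0.0, -1.0]]
contact_force: [0.3, -0.6, -0.0]
width: 0.166
```

```bash
python3 -m handwheel '[[[0,0,0.001,0,0,0,0],[0,0,0.002,0,0,0,0],[0,0,0.003,0,0,0,0]]]';python3 -m handwheel '[[[0,0,0.001,0,0,0,0],[0,0,0.002,0,0,0,0],[0,0,0.003,0,0,0,0]]]';python3 -m handwheel '[[[0,0,0.001,0,0,0,0],[0,0,0.002,0,0,0,0]]]'
```

```text
clock: 11.13
tcp_pos: [0.5187, 0.0767, 0.2577]
orientation: [[-0.996, -0.087, 0.0], [-0.087, 0.996, 0.0], [-0.0, 0.0, -1.0]]
contact_force: [1.0, 0.4, 0.4]
width: 0.166
clock: 11.38
tcp_pos: [0.5187, 0.0767, 0.2546]
orientation: [[-0.996, -0.087, 0.0], [-0.087, 0.996, 0.0], [-0.0, 0.0, -1.0]]
contact_force: [0.6, 0.6, -0.5]
width: 0.171
clock: 11.55
tcp_pos: [0.5187, 0.0767, 0.2526]
orientation: [[-0.996, -0.087, -0.0], [-0.087, 0.996, 0.0], [-0.0, 0.0, -1.0]]
contact_force: [0.7, 0.1, -0.2]
width: 0.166
```

Tip 15 mm deep. The 17 mm stop is at TCP z ≈ 0.2506, so I'll take small steps from here.

```bash
python3 -m handwheel '[[[0,0,0.0005,0,0,0,0],[0,0,0.001,0,0,0,0],[0,0,0.0015,0,0,0,0]]]';python3 -m handwheel '[[[0,0,0.0005,0,0,0,0],[0,0,0.001,0,0,0,0],[0,0,0.001,0,0,0,0]]]';python3 -m handwheel '[[[0,0,0.0005,0,0,0,0],[0,0,0.001,0,0,0,0],[0,0,0.001,0,0,0,0]]]'
```

```text
clock: 11.8
tcp_pos: [0.5186, 0.0767, 0.2511]
orientation: [[-0.996, -0.087, -0.0], [-0.087, 0.996, -0.0], [0.0, -0.0, -1.0]]
contact_force: [1.6, 0.0, -0.7]
width: 0.168
clock: 12.05
tcp_pos: [0.5188, 0.0767, 0.2505]
orientation: [[-0.996, -0.087, 0.0], [-0.087, 0.996, -0.0], [-0.0, -0.0, -1.0]]
contact_force: [0.0, 0.3, 2.0]
width: 0.17
clock: 12.3
tcp_pos: [0.519, 0.0767, 0.2503]
orientation: [[-0.996, -0.087, 0.001], [-0.087, 0.996, -0.0], [-0.001, -0.0, -1.0]]
contact_force: [-0.4, -0.4, 7.1]
width: 0.167
```

It stopped with +8 N at 17.3 mm depth: the go step entered and the no-go stopped, so the left bushing is the right one, matching the bore sizes seen. Now the gauge goes back to the stand.

```bash
python3 -m handwheel '[[[0,0,-0.01,0,0,0,0],[0,0,-0.03,0,0,0,0],[0,0,-0.0615,0,0,0,0],[0,0,-0.0615,0,0,0,0],[0.02,0.028,-0.0615,0,0,0,0],[0.04,0.056,-0.0615,0,0,0,0],[0.06,0.084,-0.0615,0,0,0,0],[0.08,0.112,-0.0615,0,0,0,0],[0.1,0.139,-0.0615,0,0,0,0],[0.1071,0.1487,-0.0615,0,0,0,0],[0.1071,0.1487,-0.0615,0,0,0,0],[0.1071,0.1487,-0.0415,0,0,0,0],[0.1071,0.1487,-0.0265,0,0,0,0],[0.1071,0.1487,-0.0265,0,0,0,0],[0.1071,0.1487,-0.0265,0,0,0,0],[0.1071,0.1487,-0.0265,0,0,0,0]]]'
python3 - <<'E'
from h import *
s,p,d=snap('wrist','9'); print(s['clock'],s['tcp_pos'],s['contact_force'],s['torque'])
cv2.imwrite('pics/c11.png',cv2.resize(p[220:420,220:420,::-1],None,fx=3,fy=3,interpolation=cv2.INTER_CUBIC)[:600])
E
```

```text
clock: 13.63
tcp_pos: [0.3997, 0.2151, 0.2762]
orientation: [[-0.996, -0.086, 0.001], [-0.086, 0.996, -0.0], [-0.001, -0.0, -1.0]]
contact_force: [0.2, -0.5, -1.8]
width: 0.167
13.6333 [0.39973307 0.2151103  0.27618154] [ 0.22462478 -0.4627501  -1.84212304] [-0.00309021  0.03391566  0.05873176]
```

View pics/c11.png

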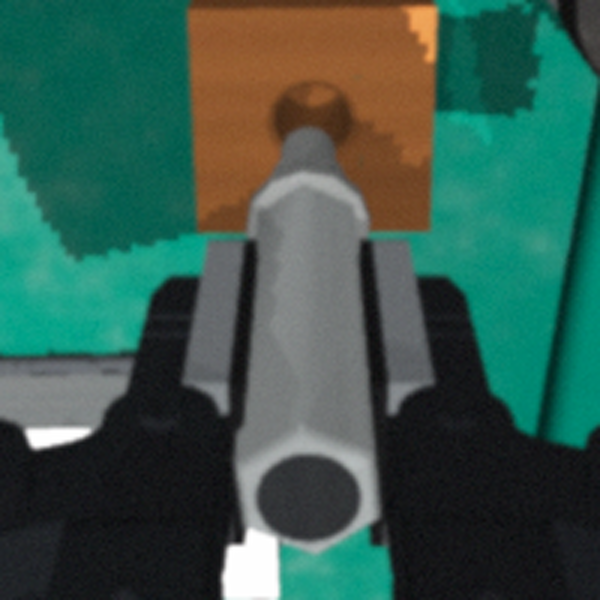

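The tip (306,140) is above the hole (312,115), which sits about 1 mm toward +y. I'll correct by 0.9 mm and go down.

```bash
python3 -m handwheel '[[[0,0.0009,0.003,0,0,0,0],[0,0.0009,0.008,0,0,0,0],[0,0.0009,0.013,0,0,0,0],[0,0.0009,0.018,0,0,0,0],[0,0.0009,0.022,0,0,0,0],[0,0.0009,0.024,0,0,0,0]]]';python3 -m handwheel '[[[0,0,0.002,0,0,0,0],[0,0,0.004,0,0,0,0],[0,0,0.005,0,0,0,0],[0,0,0.006,0,0,0,0]]]';python3 -m handwheel '[[[0,0,0.001,0,0,0,0],[0,0,0.002,0,0,0,0],[0,0,0.003,0,0,0,0],[0,0,0.004,0,0,0,0]]]'
```

```text
clock: 14.18
tcp_pos: [0.3985, 0.2163, 0.2508]
orientation: [[-0.996, -0.087, -0.001], [-0.087, 0.996, -0.001], [0.001, -0.0, -1.0]]
contact_force: [-0.0, 0.7, -1.3]
width: 0.165
clock: 14.52
tcp_pos: [0.399, 0.2164, 0.2457]
orientation: [[-0.996, -0.087, 0.0], [-0.087, 0.996, 0.0], [-0.0, 0.0, -1.0]]
contact_force: [0.3, -0.6, -1.7]
width: 0.164
clock: 14.85
tcp_pos: [0.3992, 0.2165, 0.2419]
orientation: [[-0.996, -0.087, 0.001], [-0.087, 0.996, 0.0], [-0.001, 0.0, -1.0]]
contact_force: [1.1, 0.3, -0.6]
width: 0.172
```

```bash
python3 -m handwheel '[[[0,0,0.002,0,0,0,0],[0,0,0.004,0,0,0,0],[0,0,0.006,0,0,0,0],[0,0,0.007,0,0,0,0]]]';python3 -m handwheel '[[[0,0,0.001,0,0,0,0],[0,0,0.0015,0,0,0,0],[0,0,0.002,0,0,0,0]]]';python3 -m handwheel '[[[0,0,0.0005,0,0,0,0],[0,0,0.001,0,0,0,0],[0,0,0.001,0,0,0,0]]]'
```

```text
clock: 15.18
tcp_pos: [0.3993, 0.2165, 0.2346]
orientation: [[-0.996, -0.087, 0.001], [-0.087, 0.996, 0.0], [-0.001, 0.0, -1.0]]
contact_force: [1.3, 0.3, 0.4]
width: 0.168
clock: 15.43
tcp_pos: [0.3992, 0.2165, 0.2328]
orientation: [[-0.996, -0.087, 0.001], [-0.087, 0.996, 0.0], [-0.001, 0.0, -1.0]]
contact_force: [1.8, -0.3, 0.2]
width: 0.171
clock: 15.68
tcp_pos: [0.3992, 0.2165, 0.2318]
orientation: [[-0.996, -0.087, 0.001], [-0.087, 0.996, 0.0], [-0.001, 0.0, -1.0]]
contact_force: [3.1, 0.2, -1.0]
width: 0.17
```

```bash
python3 -m handwheel '[[[-0.0006,0,0,0,0,0,0],[-0.0006,0,0.0005,0,0,0,0],[-0.0006,0,0.001,0,0,0,0],[-0.0006,0,0.001,0,0,0,0]]]';python3 -c "
from rig import get_state as g
s=g();print(s['tcp_pos'],s['contact_force'],s['torque'])"
```

```text
clock: 16.02
tcp_pos: [0.3996, 0.2165, 0.2316]
orientation: [[-0.996, -0.087, -0.0], [-0.087, 0.996, 0.0], [0.0, 0.0, -1.0]]
contact_force: [-1.0, -1.1, 8.5]
width: 0.166
[0.39961798 0.21651585 0.23160224] [-0.99556036 -1.06934201  8.5211824 ] [-0.15230033  0.09959553  0.01594451]
```

Collar home (z 0.2316, the same as at pickup, with 9 N). I'll relax and open.

```bash
python3 -m handwheel '[[[0,0,-0.001,0,0,0,0],[0,0,-0.001,0,0,0,10],[0,0,-0.001,0,0,0,20],[0,0,-0.001,0,0,0,30],[0,0,-0.001,0,0,0,40],[0,0,-0.001,0,0,0,45],[0,0,-0.001,0,0,0,45]]]'
python3 - <<'E'
from h import *
s,p,d=snap('wrist','10'); print(s['clock'],s['tcp_pos'],s['contact_force'],s['width'])
cv2.imwrite('pics/c12.png',cv2.resize(p[220:420,220:420,::-1],None,fx=3,fy=3,interpolation=cv2.INTER_CUBIC)[:600])
E
```

```text
clock: 16.6
tcp_pos: [0.3992, 0.2164, 0.2314]
orientation: [[-0.996, -0.087, -0.001], [-0.087, 0.996, -0.0], [0.001, -0.0, -1.0]]
contact_force: [-0.4, 0.4, 0.3]
width: 0.451
16.6 [0.39919064 0.216359   0.23144393] [-0.43076404  0.43958383  0.32462531] 0.4512187176633243
```

View pics/c12.png

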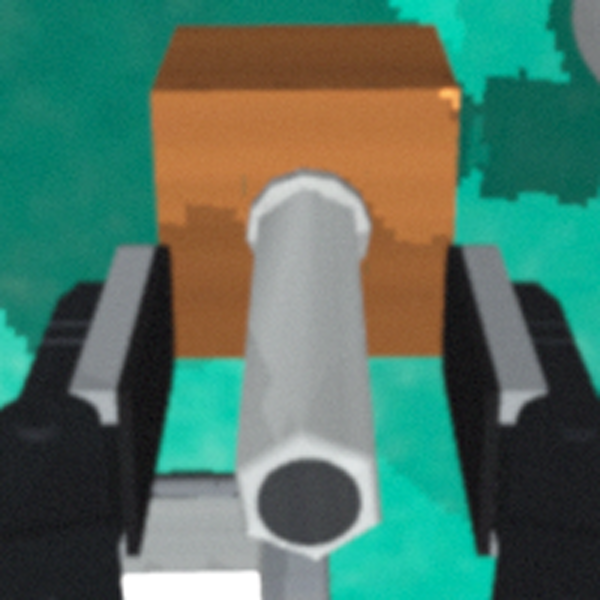

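The gauge stands upright with its collar on the stand, between open pads. Before the bushing grip I'll work out the tip length at this opening.

```bash
python3 - <<'E'
from h import *
from scipy.optimize import brentq
K,M=cam('wrist',np.eye(3),np.zeros(3))
V=lambda x,y,z:proj('wrist',np.array([x,y,z]),np.eye(3),np.zeros(3))
for nm,y,v in[('15mm',-.0072,220+241/3),('38mm',-.0192,220+247/3)]:
    for x in(.010,.011): print(nm,x,brentq(lambda z:V(x,y,z)[1]-v,.1,.25),V(x,y,.17))
for z in (.165,.17,.173): print(z,V(.011,-.0072,z),V(.011,-.0192,z))
f=np.load('pics/wrist10.npz');d=f['d']
for u,v in[(262,308),(255,320),(250,330),(378,308)]: 
    q=d[v,u]; X=np.array([(u-K[0,2])/K[0,0]*q,(v-K[1,2])/K[1,1]*q,q]); print(u,v,(M[:3,:3]@X+M[:3,3]).round(4))
f=np.load('pics/wrist9.npz');d=f['d']
for u,v in[(290,305),(288,315),(285,330),(353,305)]: 
    q=d[v,u]; X=np.array([(u-K[0,2])/K[0,0]*q,(v-K[1,2])/K[1,1]*q,q]); print(u,v,(M[:3,:3]@X+M[:3,3]).round(4))
E
```

```text
15mm 0.01 0.17235300578339968 [304.78771523 303.00797774]
15mm 0.011 0.17042902227864662 [304.75090346 300.82201908]
38mm 0.01 0.17058366118894985 [275.55309312 303.00391787]
38mm 0.011 0.16868387198048113 [275.45518173 300.81803692]
0.165 [304.18842606 306.71365143] [273.96287652 306.70930319]
0.17 [304.75090346 300.82201908] [275.45518173 300.81803692]
0.173 [305.0720786  297.45789132] [276.30729113 297.45411158]
262 308 [ 0.0108 -0.0239  0.1643]
255 320 [ 0.0117 -0.0248  0.1536]
250 330 [ 0.0116 -0.0254  0.147 ]
378 308 [0.0112 0.0219 0.1635]
290 305 [ 0.011  -0.013   0.1665]
288 315 [ 0.0114 -0.013   0.1578]
285 330 [ 0.0113 -0.0131  0.1474]
353 305 [0.0111 0.0123 0.1662]
```

```bash
python3 -m handwheel '[[[0,0,-0.03,0,0,0,45],[0,0,-0.06,0,0,0,45],[0,0,-0.085,0,0,0,45],[-0.02,-0.028,-0.085,0,0,0.02,50],[-0.04,-0.056,-0.085,0,0,0.04,59],[-0.06,-0.085,-0.085,0,0,0.06,59],[-0.08,-0.113,-0.08,0,0,0.08,59],[-0.1,-0.142,-0.07,0,0,0.1,59],[-0.1052,-0.1495,-0.06,0,0,0.12,59],[-0.1052,-0.1495,-0.05,0,0,0.14,59],[-0.1052,-0.1495,-0.04,0,0,0.16,59],[-0.1052,-0.1495,-0.029,0,0,0.18,59],[-0.1052,-0.1495,-0.029,0,0,0.2,59],[-0.1052,-0.1495,-0.029,0,0,0.22,59],[-0.1052,-0.1495,-0.029,0,0,0.24,59],[-0.1052,-0.1495,-0.029,0,0,0.247,59],[-0.1052,-0.1495,-0.029,0,0,0.247,59],[-0.1052,-0.1495,-0.029,0,0,0.247,59],[-0.1052,-0.1495,-0.029,0,0,0.247,59]]]'
python3 - <<'E'
from h import *
s,p,d=snap('wrist','11'); print(s['clock'],s['tcp_pos'],s['orientation'].round(4),s['contact_force'],s['width'])
E
```

```text
clock: 18.23
tcp_pos: [0.5173, 0.0767, 0.2607]
orientation: [[-0.107, 0.994, -0.0], [0.994, 0.107, -0.0], [0.0, -0.0, -1.0]]
contact_force: [0.8, -0.3, 0.4]
width: 0.589
18.2333 [0.51727889 0.07668029 0.2606605 ] [[-1.073e-01  9.942e-01 -2.000e-04]
 [ 9.942e-01  1.073e-01 -0.000e+00]
 [ 0.000e+00 -2.000e-04 -1.000e+00]] [ 0.77828344 -0.30220364  0.37548798] 0.588998060377201
```

View pics/wrist11.png

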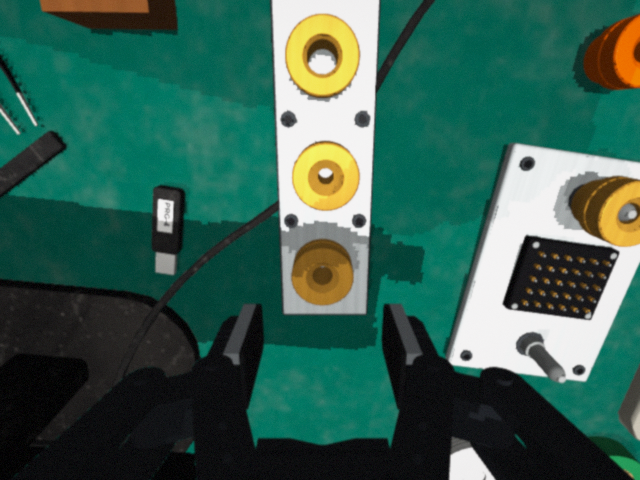

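The left bushing (322,271) is centred between the fingers. The bare pin's top is at (560,376) and its foot at (530,344).

```bash
python3 - <<'E'
from h import *
f=np.load('pics/wrist11.npz');R,t=f['R'],f['t'];p=f['p']
print('b1',ray('wrist',322,272,.044,R,t).round(4))
print('pintop',ray('wrist',561,376,.0485,R,t).round(4))
cv2.imwrite('pics/c13.png',cv2.resize(p[310:410,480:610,::-1],None,fx=5,fy=5,interpolation=cv2.INTER_CUBIC))
g=cv2.imread('pics/wrist0.png')[150:210,310:420]
cv2.imwrite('pics/c14.png',cv2.resize(g,None,fx=6,fy=6,interpolation=cv2.INTER_CUBIC))
E
```

```text
b1 [0.5166 0.0803 0.044 ]
pintop [0.6602 0.0323 0.0485]
```

View pics/c13.png

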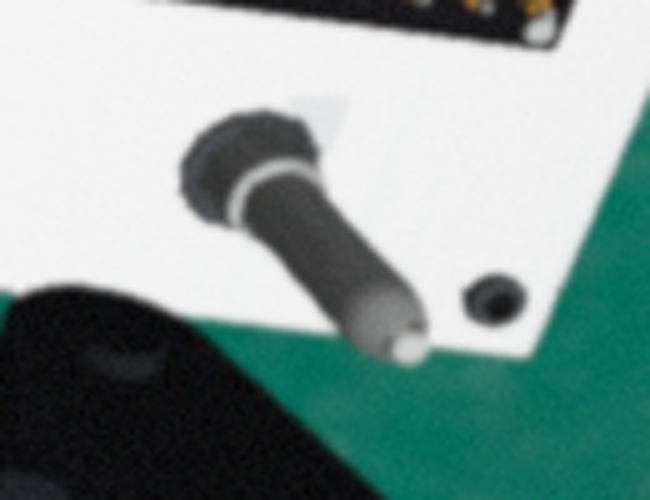

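View pics/c14.png

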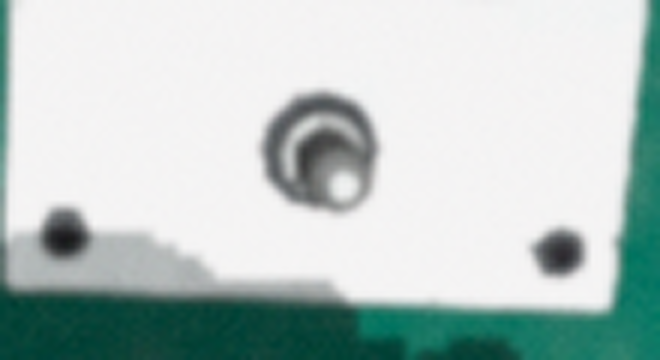

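```bash
python3 - <<'E'
from h import *
f=np.load('pics/wrist11.npz');p=f['p']
c=cv2.convertScaleAbs(p[225:315,270:380,::-1],alpha=1.6)
cv2.imwrite('pics/c15.png',cv2.resize(c,None,fx=6,fy=6,interpolation=cv2.INTER_CUBIC))
E
```

```text
(no output)
```

View pics/c15.png

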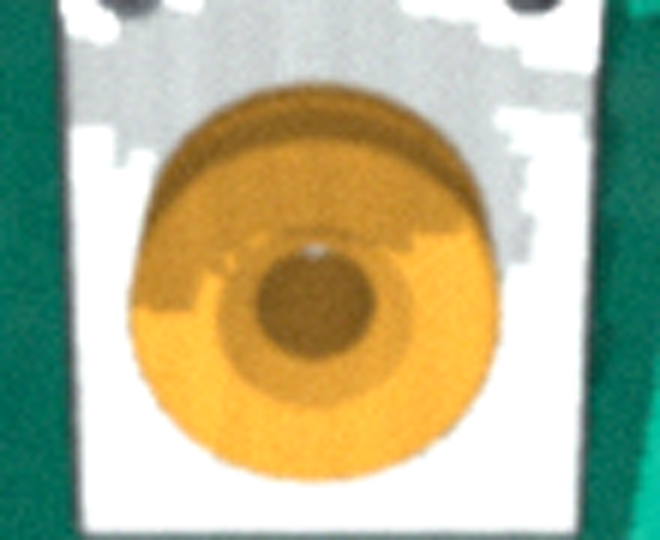

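```bash
python3 - <<'E'
from h import *
f=np.load('pics/wrist11.npz');R,t=f['R'],f['t']
print('b1',ray('wrist',322.5,277,.044,R,t).round(4))
print('pintop',ray('wrist',561.6,379.4,.0485,R,t).round(4))
print('shoulder',ray('wrist',480+278/5.,310+195/5.,.020,R,t).round(4))
R0=np.array([[-3.5e-5,.99999,-.00226],[1,3.6e-5,2.2e-4],[2.2e-4,-.00226,-.99999]]);t0=np.array([.62461,0,.40352])
print('0 top',ray('wrist',367.2,180.8,.0485,R0,t0).round(4),'shoulder',ray('wrist',363.5,175,.020,R0,t0).round(4))
E
```

```text
b1 [0.5171 0.0774 0.044 ]
pintop [0.6613 0.0301 0.0485]
shoulder [0.6613 0.031  0.02  ]
0 top [0.6623 0.0294 0.0485] shoulder [0.662  0.0301 0.02  ]
```

Pin at (0.6615, 0.030). Going down onto the bushing.

```bash
python3 -m handwheel '[[[0,0,0.03,0,0,0,59],[0,0,0.05,0,0,0,55],[0,0,0.056,0,0,0,52],[0,0,0.0585,0,0,0,50],[0,0,0.0585,0,0,0,50],[0,0,0.0585,0,0,0,50],[0,0,0.0585,0,0,0,50]]]'
python3 - <<'E'
from h import *
s,p,d=snap('wrist','12'); print(s['clock'],s['tcp_pos'],s['contact_force'],s['width'])
cv2.imwrite('pics/c16.png',cv2.resize(p[220:420,200:440,::-1],None,fx=3,fy=3,interpolation=cv2.INTER_CUBIC)[:600])
E
```

```text
clock: 18.87
tcp_pos: [0.5182, 0.0767, 0.2035]
orientation: [[-0.106, 0.994, 0.003], [0.994, 0.106, 0.0], [-0.0, 0.002, -1.0]]
contact_force: [0.6, -0.5, 0.4]
width: 0.503
18.8667 [0.51824328 0.07673807 0.20347211] [ 0.57773075 -0.475582    0.41653118] 0.5034590188824026
```

View pics/c16.png

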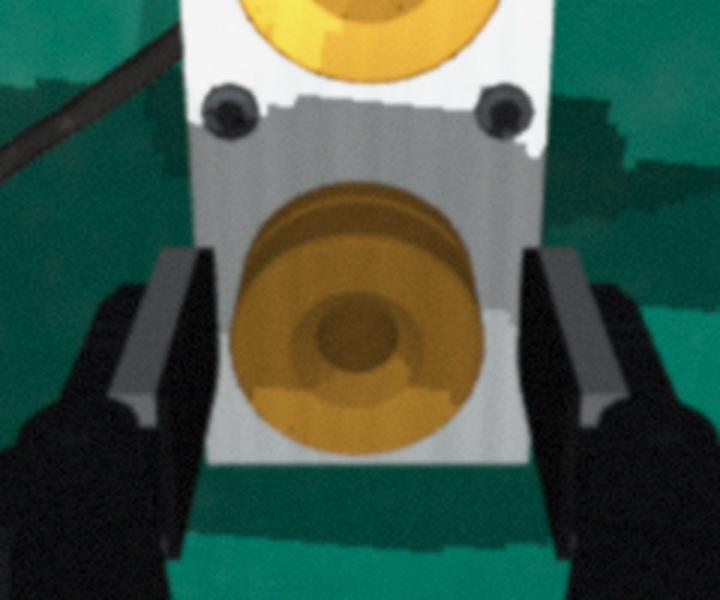

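The bushing sits between the fingers, about 1.1 mm off-centre toward the left finger (357 against 367). I'll recentre, lower 2 mm and close.

```bash
python3 -m handwheel '[[[0,-0.0011,0.001,0,0,0,50],[0,-0.0011,0.002,0,0,0,50],[0,-0.0011,0.002,0,0,0,44],[0,-0.0011,0.002,0,0,0,40],[0,-0.0011,0.002,0,0,0,36],[0,-0.0011,0.002,0,0,0,30],[0,-0.0011,0.002,0,0,0,25],[0,-0.0011,0.002,0,0,0,25],[0,-0.0011,0.002,0,0,0,25]]]' 50
python3 - <<'E'
from h import *
s,p,d=snap('wrist','13'); print(s['clock'],s['tcp_pos'],s['contact_force'],s['torque'],s['width'])
cv2.imwrite('pics/c17.png',cv2.resize(p[220:420,200:440,::-1],None,fx=3,fy=3,interpolation=cv2.INTER_CUBIC)[:600])
E
```

```text
clock: 19.67
tcp_pos: [0.5169, 0.0766, 0.2007]
orientation: [[-0.106, 0.994, 0.002], [0.994, 0.106, 0.0], [-0.0, 0.002, -1.0]]
contact_force: [2.4, -0.3, 3.2]
width: 0.363
19.6667 [0.51694817 0.07658595 0.20074922] [ 2.36640256 -0.27208174  3.15571065] [ 0.00375774 -0.35063861 -0.03978802] 0.3628485535161522
```

View pics/c17.png

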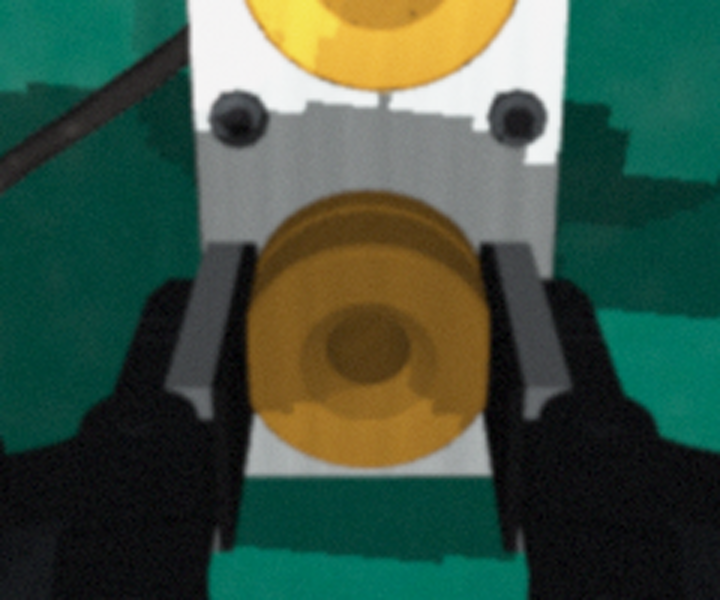

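The pads have closed on both sides of the head. Lifting gently.

```bash
python3 -m handwheel '[[[0,0,-0.004,0,0,0,25],[0,0,-0.010,0,0,0,25],[0,0,-0.018,0,0,0,25],[0,0,-0.035,0,0,0,25],[0,0,-0.06,0,0,0,25],[0,0,-0.06,0,0,0,25],[0,0,-0.06,0,0,0,25]]]'
python3 - <<'E'
from h import *
s,p,d=snap('wrist','14'); print(s['clock'],s['tcp_pos'],s['orientation'].round(4).tolist(),s['contact_force'],s['torque'],s['width'])
E
```

```text
clock: 20.3
tcp_pos: [0.516, 0.0766, 0.2612]
orientation: [[-0.106, 0.994, 0.001], [0.994, 0.106, -0.0], [-0.0, 0.001, -1.0]]
contact_force: [-1.1, 0.2, -0.9]
width: 0.363
20.3 [0.51600307 0.07660868 0.26122036] [[-0.1061, 0.9944, 0.0005], [0.9944, 0.1061, -0.0001], [-0.0001, 0.0005, -1.0]] [-1.09862556  0.19684308 -0.85269486] [-0.0726608  -0.0242812   0.01005979] 0.36297366304349016
```

View pics/wrist14.png

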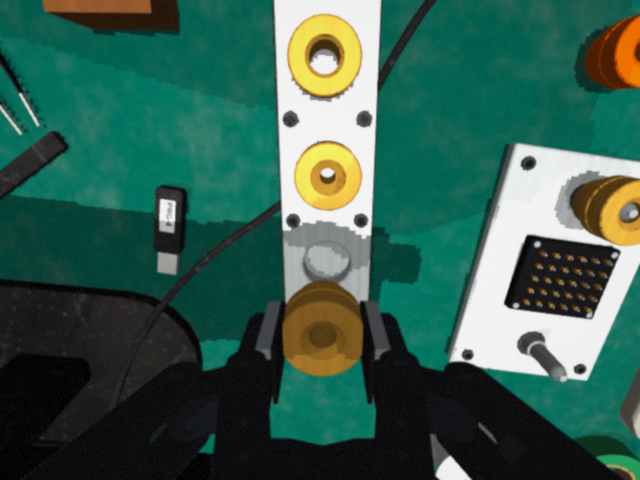

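The bushing hangs square in the jaws (323,335). The two others, at (325,55) and (327,175), are still seated. Moving over the bare pin.

```bash
python3 -m handwheel '[[[-0.01,0.02,0,0,0,0,25],[-0.022,0.05,0,0,0,0,25],[-0.035,0.08,0,0,0,0,25],[-0.048,0.11,0,0,0,0,25],[-0.058,0.13,0,0,0,0,25],[-0.0623,0.1392,0,0,0,0,25],[-0.0623,0.1392,0,0,0,0,25],[-0.0623,0.1392,0,0,0,0,25],[-0.0623,0.1392,0,0,0,0,25],[-0.0623,0.1392,0,0,0,0,25]]]'
python3 - <<'E'
from h import *
s,p,d=snap('wrist','15'); print(s['clock'],s['tcp_pos'],s['orientation'].round(4).tolist(),s['contact_force'],s['torque'],s['width'])
snap('side','15')
E
```

```text
clock: 21.18
tcp_pos: [0.6595, 0.03, 0.2595]
orientation: [[-0.107, 0.994, -0.003], [0.994, 0.107, 0.0], [0.001, -0.003, -1.0]]
contact_force: [0.3, 0.0, -0.5]
width: 0.363
21.1833 [0.65947697 0.02997648 0.25949776] [[-0.1067, 0.9943, -0.0029], [0.9943, 0.1067, 0.0003], [0.0006, -0.0029, -1.0]] [ 0.25084889  0.01202921 -0.49343711] [ 0.01459924 -0.01360842 -0.01834957] 0.3630599135807118
```

View pics/wrist15.png

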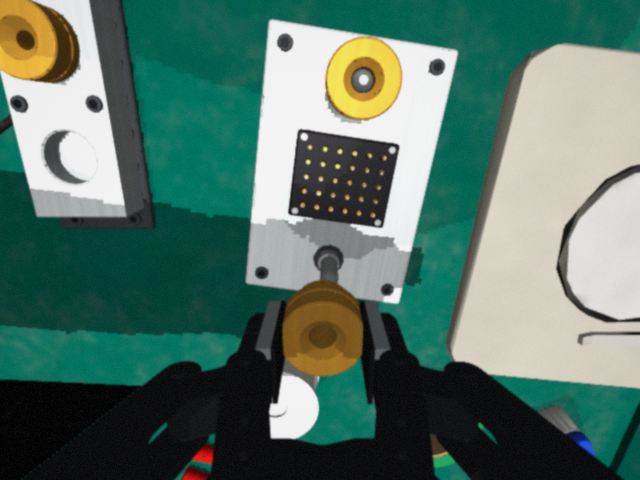

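View pics/side15.png

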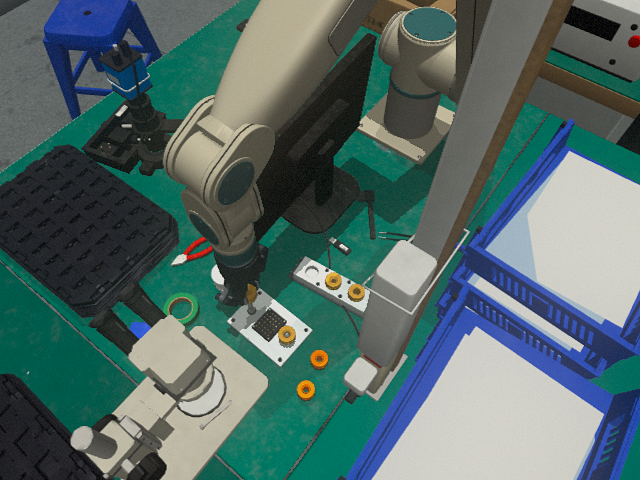

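The bushing hangs above the pin (shoulder at (328,258)). In the side view the forearm (270,100) passes close above the monitor, so I'll check that clearance before going down.

```bash
python3 - <<'E'
from h import *
f=np.load('pics/side15.npz');W=cloud('side',f['d'])
for u,v in[(330,35),(345,20),(300,60),(270,90),(295,95),(310,75),(280,110),(268,125),(255,110),(228,180),(262,150),(262,190),(258,200),(250,180),(372,45),(300,150),(265,215)]:
    print(u,v,np.nanmedian(W[v-1:v+2,u-1:u+2].reshape(-1,3),0).round(3))
s,p,d=snap('scene','15');print(get_state()['joints'].round(2))
E
```

```text
330 35 [0.495 0.091 0.602]
345 20 [0.468 0.092 0.607]
300 60 [0.538 0.08  0.588]
270 90 [0.579 0.067 0.567]
295 95 [0.552 0.081 0.547]
310 75 [0.527 0.085 0.562]
280 110 [0.576 0.077 0.539]
268 125 [0.595 0.073 0.526]
255 110 [0.603 0.062 0.55 ]
228 180 [0.672 0.072 0.496]
262 150 [0.611 0.073 0.495]
262 190 [ 0.511 -0.049  0.208]
258 200 [0.628 0.068 0.404]
250 180 [0.64  0.074 0.465]
372 45 [ 0.13  -0.062  0.296]
300 150 [ 0.41  -0.034  0.241]
265 215 [ 0.507 -0.056  0.11 ]
[-3.01 25.21 -6.51 58.32  0.   80.87]
```

View pics/scene15.png

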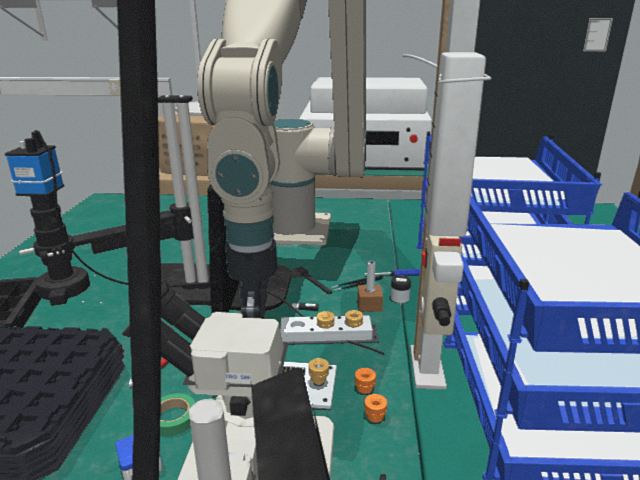

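The forearm is at z ≥ 0.5, far above the 0.31 m monitor. Now the fine alignment over the pin.

```bash
python3 - <<'E'
from h import *
s,p,d=snap('wrist','16'); R,t=s['orientation'],s['tcp_pos'];print(s['clock'],t)
cv2.imwrite('pics/c18.png',cv2.resize(p[230:390,250:410,::-1],None,fx=3.75,fy=3.75,interpolation=cv2.INTER_CUBIC))
for P in[(.6615,.030,.0485),(.6615,.030,.020),(.6615,.030,.012)]: print(proj('wrist',np.array(P),R,t).round(1))
for x in(0,.001): print('mouth/bottom',proj('wrist',R@np.array([x,0,.1567])+t,R,t).round(1),proj('wrist',R@np.array([x,0,.1867])+t,R,t).round(1))
E
```

```text
21.3333 [0.66030793 0.02983979 0.26030773]
[325.1 282. ]
[324.8 261.9]
[324.7 257.1]
mouth/bottom [322.6 342.2] [322.5 305. ]
mouth/bottom [322.6 340. ] [322.5 303. ]
```

View pics/c18.png

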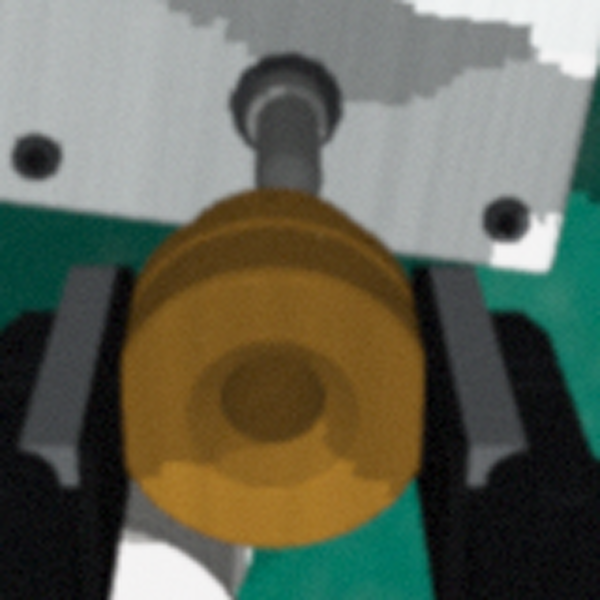

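The bushing is centred in the hand at u 322.7, and the pin shaft is at u ≈ 327, about 2.9 mm toward +tool y of the measured TCP (part of that is servo lag). I'll shift and settle, then look again.

```bash
python3 -m handwheel '[[[0.0003,0.0015,0.004,0,0,0,25],[0.0003,0.0015,0.008,0,0,0,25],[0.0003,0.0015,0.012,0,0,0,25],[0.0003,0.0015,0.012,0,0,0,25],[0.0003,0.0015,0.012,0,0,0,25],[0.0003,0.0015,0.012,0,0,0,25],[0.0003,0.0015,0.012,0,0,0,25]]]'
python3 - <<'E'
from h import *
s,p,d=snap('wrist','17'); R,t=s['orientation'],s['tcp_pos'];print(s['clock'],t)
cv2.imwrite('pics/c19.png',cv2.resize(p[230:390,250:410,::-1],None,fx=3.75,fy=3.75,interpolation=cv2.INTER_CUBIC))
E
```

```text
clock: 21.97
tcp_pos: [0.6629, 0.0298, 0.2483]
orientation: [[-0.106, 0.994, 0.0], [0.994, 0.106, 0.0], [0.0, 0.0, -1.0]]
contact_force: [-0.6, 0.5, -0.7]
width: 0.365
21.9667 [0.66285204 0.02982717 0.24830367]
```

View pics/c19.png

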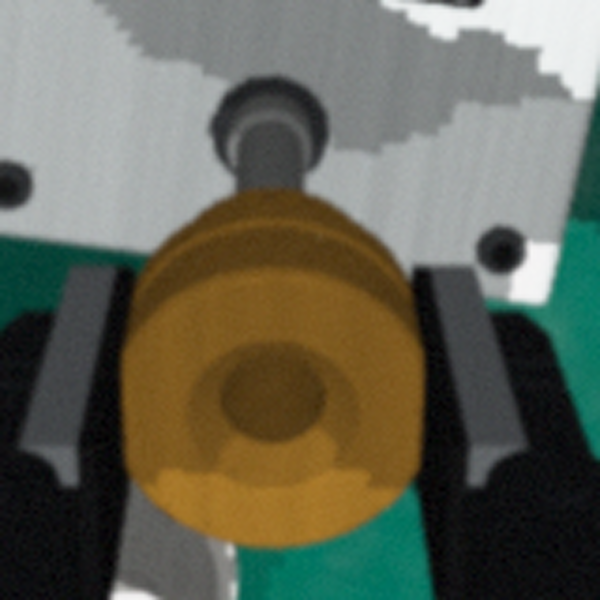

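Aligned now: pin shaft at x ≈ 271, bushing at 272 in the crop. I'll go down with force checks.

```bash
python3 -m handwheel '[[[0,0,0.004,0,0,0,25],[0,0,0.008,0,0,0,25],[0,0,0.011,0,0,0,25],[0,0,0.013,0,0,0,25],[0,0,0.014,0,0,0,25],[0,0,0.015,0,0,0,25]]]';python3 -m handwheel '[[[0,0,0.001,0,0,0,25],[0,0,0.002,0,0,0,25],[0,0,0.003,0,0,0,25]]]';python3 -m handwheel '[[[0,0,0.001,0,0,0,25],[0,0,0.002,0,0,0,25],[0,0,0.003,0,0,0,25]]]'
```

```text
clock: 22.52
tcp_pos: [0.6626, 0.0298, 0.2328]
orientation: [[-0.106, 0.994, -0.001], [0.994, 0.106, 0.0], [0.0, -0.001, -1.0]]
contact_force: [1.1, 0.3, -1.1]
width: 0.362
clock: 22.77
tcp_pos: [0.6628, 0.0298, 0.2303]
orientation: [[-0.106, 0.994, 0.0], [0.994, 0.106, -0.0], [-0.0, 0.0, -1.0]]
contact_force: [0.1, -0.1, -1.4]
width: 0.365
clock: 23.02
tcp_pos: [0.6627, 0.0298, 0.2272]
orientation: [[-0.106, 0.994, 0.0], [0.994, 0.106, -0.0], [-0.0, 0.0, -1.0]]
contact_force: [-1.0, -0.1, -1.8]
width: 0.362
```

```bash
python3 -m handwheel '[[[0,0,0.0015,0,0,0,25],[0,0,0.003,0,0,0,25],[0,0,0.0045,0,0,0,25],[0,0,0.006,0,0,0,25]]]';python3 -m handwheel '[[[0,0,0.0015,0,0,0,25],[0,0,0.003,0,0,0,25],[0,0,0.0045,0,0,0,25],[0,0,0.006,0,0,0,25]]]';python3 -m handwheel '[[[0,0,0.001,0,0,0,25],[0,0,0.002,0,0,0,25],[0,0,0.003,0,0,0,25],[0,0,0.004,0,0,0,25]]]'
```

```text
clock: 23.35
tcp_pos: [0.6627, 0.0298, 0.221]
orientation: [[-0.106, 0.994, -0.0], [0.994, 0.106, 0.0], [0.0, -0.0, -1.0]]
contact_force: [0.6, -0.3, -0.5]
width: 0.363
clock: 23.68
tcp_pos: [0.6627, 0.0298, 0.2151]
orientation: [[-0.106, 0.994, 0.0], [0.994, 0.106, 0.0], [0.0, 0.0, -1.0]]
contact_force: [-0.5, -0.1, -1.8]
width: 0.358
clock: 24.02
tcp_pos: [0.6628, 0.0298, 0.2112]
orientation: [[-0.106, 0.994, 0.0], [0.994, 0.106, -0.0], [-0.0, 0.0, -1.0]]
contact_force: [-0.5, 0.1, -0.9]
width: 0.362
```

Sliding freely, with about 4.5 mm to go.

```bash
python3 -m handwheel '[[[0,0,0.001,0,0,0,25],[0,0,0.002,0,0,0,25],[0,0,0.003,0,0,0,25]]]';python3 -m handwheel '[[[0,0,0.0005,0,0,0,25],[0,0,0.001,0,0,0,25],[0,0,0.0015,0,0,0,25]]]';python3 -m handwheel '[[[0,0,0.0005,0,0,0,25],[0,0,0.001,0,0,0,25],[0,0,0.001,0,0,0,25]]]'
```

```text
clock: 24.27
tcp_pos: [0.6628, 0.0298, 0.2081]
orientation: [[-0.106, 0.994, 0.0], [0.994, 0.106, -0.0], [-0.0, -0.0, -1.0]]
contact_force: [0.1, -0.7, -1.0]
width: 0.362
clock: 24.52
tcp_pos: [0.6628, 0.0298, 0.2068]
orientation: [[-0.106, 0.994, 0.0], [0.994, 0.106, -0.0], [-0.0, 0.0, -1.0]]
contact_force: [-1.0, -0.4, 2.1]
width: 0.363
clock: 24.77
tcp_pos: [0.6628, 0.0298, 0.2067]
orientation: [[-0.106, 0.994, 0.0], [0.994, 0.106, -0.0], [-0.0, 0.0, -1.0]]
contact_force: [-3.0, 0.3, 4.2]
width: 0.361
```

It stopped at z = 0.2067, exactly the predicted seat height, with about 5 N. I'll release and back off.

```bash
python3 -m handwheel '[[[0,0,-0.0005,0,0,0,25],[0,0,-0.0005,0,0,0,36],[0,0,-0.0005,0,0,0,42],[0,0,-0.0005,0,0,0,48],[0,0,-0.0005,0,0,0,55],[0,0,-0.0005,0,0,0,55],[0,0,-0.0005,0,0,0,55]]]'
python3 - <<'E'
from h import *
s,p,d=snap('wrist','18'); print(s['clock'],s['tcp_pos'],s['contact_force'],s['width'])
cv2.imwrite('pics/c20.png',cv2.resize(p[220:420,200:440,::-1],None,fx=3,fy=3,interpolation=cv2.INTER_CUBIC)[:600])
E
```

```text
clock: 25.35
tcp_pos: [0.6628, 0.0298, 0.206]
orientation: [[-0.106, 0.994, -0.0], [0.994, 0.106, 0.0], [0.0, -0.0, -1.0]]
contact_force: [0.2, 1.5, -0.4]
width: 0.553
25.35 [0.66276614 0.02982106 0.20599378] [ 0.22048113  1.48495878 -0.44723757] 0.5530097699148278
```

View pics/c20.png

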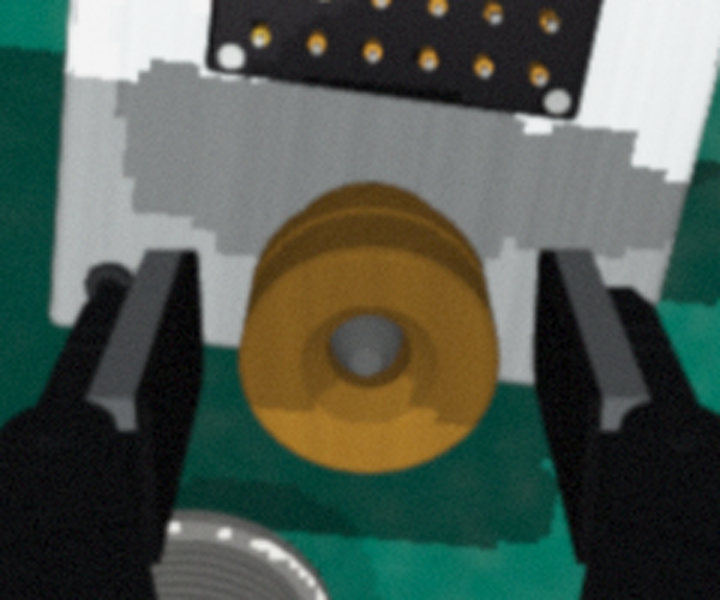

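The jaws are clear and the pin is visible inside the bore at (368,345). Lifting away for a final look.

```bash
python3 -m handwheel '[[[0,0,-0.01,0,0,0,55],[0,0,-0.03,0,0,0,55],[0,0,-0.06,0,0,0,55],[0,0,-0.1,0,0,0,55],[0,0,-0.14,0,0,0,55],[0,0,-0.18,0,0,0,55],[0,-0.05,-0.19,0,0,0,55],[0,-0.05,-0.19,0,0,0,55],[0,-0.05,-0.19,0,0,0,55],[0,-0.05,-0.19,0,0,0,55],[0,-0.05,-0.19,0,0,0,55]]]'
python3 - <<'E'
from h import *
s,p,d=snap('wrist','19'); print(s['clock'],s['tcp_pos'],s['contact_force'])
snap('side','19');_,q,ds=snap('scene','19')
cv2.imwrite('pics/c21.png',cv2.resize(q[250:430,260:420,::-1],None,fx=3.3,fy=3.3,interpolation=cv2.INTER_CUBIC))
E
```

```text
clock: 26.32
tcp_pos: [0.6134, 0.0245, 0.3959]
orientation: [[-0.106, 0.994, 0.0], [0.994, 0.106, 0.0], [0.0, 0.0, -1.0]]
contact_force: [0.2, -0.5, -1.3]
width: 0.551
26.3167 [0.61338754 0.02454505 0.39590722] [ 0.15641877 -0.488571   -1.28661914]
```

View pics/wrist19.png

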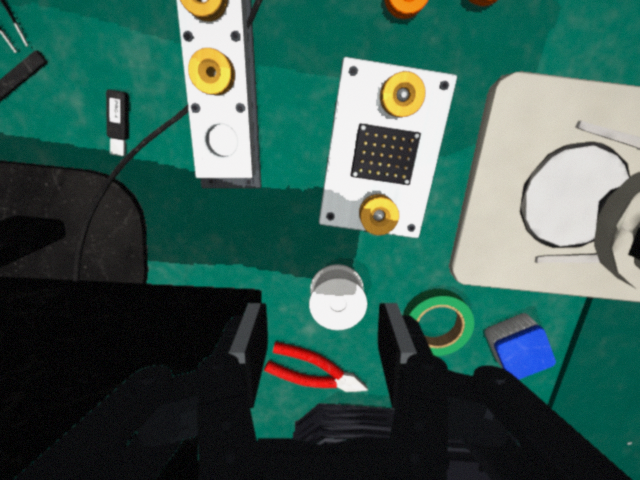

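View pics/c21.png

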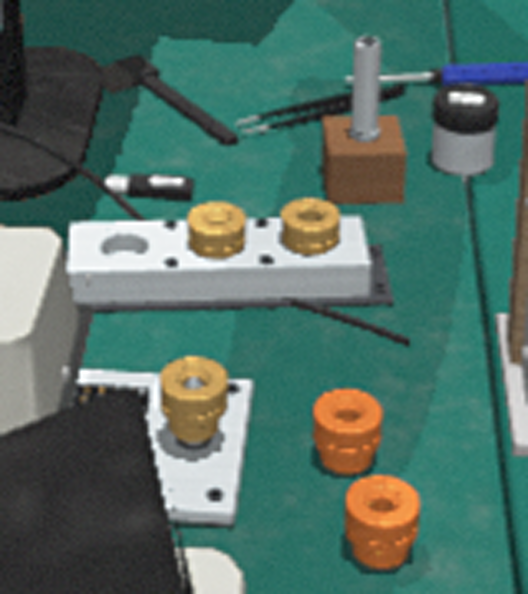

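View pics/side19.png

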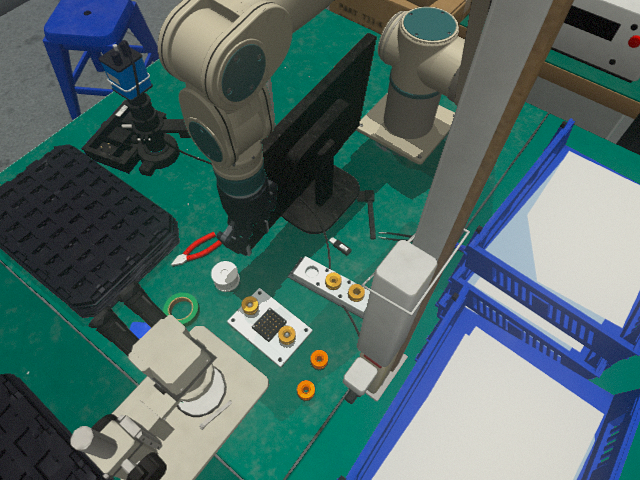

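```bash
python3 - <<'E'
from h import *
f=np.load('pics/wrist19.npz');W=cloud('wrist',f['d'],f['R'],f['t'])
def top(x,y,r=.015,r0=.010):
    q=W.reshape(-1,3);k=np.hypot(q[:,0]-x,q[:,1]-y);m=(k<r)&(k>r0);return np.nanmedian(q[m],0).round(4),m.sum()
print('new',top(.6625,.0305)); 
for x,y in[(.5116,.1303),(.506,.184)]: print(top(x,y))
q=W.reshape(-1,3)
m=(abs(q[:,0]-.655)<.03)&(abs(q[:,1]-.13)<.03)&(q[:,2]>.045); print('other pin bushing',np.nanmedian(q[m],0))
E
```

```text
new (array([0.6623, 0.0418, 0.2851]), np.int64(7929))
(array([0.5114, 0.1312, 0.0427]), np.int64(700))
(array([0.5073, 0.1735, 0.0428]), np.int64(276))
other pin bushing [0.6662484  0.12971018 0.04847642]
```

```bash
python3 - <<'E'
from h import *
f=np.load('pics/wrist19.npz');W=cloud('wrist',f['d'],f['R'],f['t'])
for n,u,v in(('new',380,215),('old',403,94)):
    w=W[v-15:v+16,u-15:u+16].reshape(-1,3);w=w[(w[:,2]>.044)&(w[:,2]<.06)];print(n,np.median(w,0).round(4),len(w))
print(get_state()['contact_force'])
job.sign_off()
E
```

```text
new [0.6628 0.0306 0.0485] 884
old [0.6658 0.1293 0.0483] 887
[ 0.98028553 -0.56581407 -0.33184288]
the job is handed in; nothing more can be done
```

The job is done and handed in at about 26.4 s. The guide bushing from the block pocket at the low-y end, nearest the monitor, now sits on the bare pin.

**Gauge results**

| Bushing | Tip depth | Vertical force | Result |
|---|---|---|---|
| Right (y ≈ 0.18) | 25 mm, no-go step entered | little vertical force (under about 1.5 N) | too wide |
| Middle (y ≈ 0.13) | stopped at 5.0 mm | about 6 N | too tight |
| Left (y ≈ 0.077) | go step entered, no-go step stopped at 17.3 mm | about 8 N | the right one |

I stopped the right-hand test 3 mm short of the collar landing. The bore sizes seen in the pictures agreed with all three results.

**Gauge:** It is back in its stand, upright with its collar down, at the same height as at pickup. The strongest press I read with it was about 9.5 N.

**Bushing:** It slid freely down the pin and stopped at the predicted seat height with about 5 N.

**Last checks**
- **Seating:** The camera reads the new bushing's top at 48.5 mm and the fixture's existing bushing at 48.3 mm. Both are about 1.5 mm below the nominal 50 mm, within the 2 mm calibration.
- **Other items:** The last views show the other two bushings still seated in the block and the bystanders where they were.
- **Gripper:** It is open and clear of everything.
- **One bad reading:** My first depth check on the new bushing picked up the gripper and gave a wrong height. I repeated it on the bushing alone, which is the 48.5 mm above.

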